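# Load and cam-lock a pipette tip box in its nest

### The arm

A 6-joint arm with a two-finger parallel gripper is mounted at the origin on a cart in front of the work surface, level with it; the furniture and walls round the work are solid. World frame = base frame: x ahead of the robot, y to its left, z up, the work surface at z = 0. Lengths are in mm, angles in rad, forces in N, time in s.
With the tool pointing down it reaches from about 350 to 775 mm from the base axis. Payload 7.3 kg.
Tool frame: the origin (TCP) lies at the very end of the fingers, on their centre line; the grasp point (between the pads) lies 19 mm behind it; y points along the fingers, x is the direction in which the jaws open and shut, and the axes are right-handed (so a half turn about y gives the same grasp; the last joint's range is limited). The gripper opens to 92 mm and grips with 3 to 60 N. Pads are 19 mm wide; open, the fingers measure 130 mm over their backs; the gripper's body (75 mm by 190 mm) begins 47 mm behind the grasp point.
Start: joints at [-1.466, 0.342, 1.524, -0, 1.275, -0.146], TCP at [130.316, -508.589, 226.741] pointing down, gripper open.
Joint ranges: [-2.53, 2.53], [-0.77, 2.02], [0.04, 2.7], [-1, 4.14], [0.28, 2.66], [-3.11, 3.11]. Speed limits (rad/s): [2.57, 2.57, 3.14, 3.14, 3.14, 3.14].

### API

Orientations are given as a 3x3 rotation matrix whose columns are the frame's x, y, z axes.
In Python, from workcell import bot gives the robot as it stands.
- The arm moves only by the tool drive_tool, never from a script. Its argument "targets" is a list of rows, each a list of 3 entries, a list of its own where there are three numbers: the turn, a rotation vector about the tool's x, y, z scaled (see below), then the shift along the tool's x, y, z scaled (see below), then the gripper's target within -1 to 1 (fully open at 1, half-way at 0, shut at -1). A call has 1 to 8 rows; each row shifts and turns the pose as measured when the row begins, along the tool's axes as they then stand; what a row does not reach is not made up. The controller multiplies each number of a shift by 0.03 m and each number of a turn by 0.08 rad. A row lasts 1/10 s, in which the tool goes at most 50 mm and 8.59 degrees, less where a joint would pass 70% of its speed; a pose out of reach is approached as far as the arm can. A call with a number of a shift or a turn outside -1 to 1 is refused whole. A call with a gripper value outside its range is refused whole. The fingers move at their own pace and stop on an object; "grip_force" is the grip in N (left out, the last holds). Time passes only in rows, so rows that do not move let the fingers close. It gives the time, the measured TCP pose, the force and the opening at its end, in the units of the state.
- bot.get_state(): the state, without advancing time (a new reading comes with each control period).
- bot.get_image(name): name is "side" or "top"; returns a dict with "img" (384x512x3 uint8, red, green, blue), "fx", "fy", "cx", "cy" (pixels), "distortion" ([k1, k2, p1, p2, k3] as OpenCV has them; the pictures are not rectified), "R" (3x3) and "t" (3): a world point X has camera coordinates R X + t. Camera axes: x right, y down, z forward; pixel columns grow to the right and rows downward; lengths in mm; the calibration is good to about 2 mm. A picture is of the moment at which its call begins. There is no depth.
- bot.close_job(): hands the job in, once; it reports no verdict.
The state is a dict: "time": time; "qpos": joint angles; "joint_vel": joint speeds; "effort": joint torques, N m; "position": TCP position; "tcp_rot": TCP orientation; "contact_force": force on the tool from outside, world axes, zero at the start; "torque": the same for the moment, N m; "gripper_width": finger opening in mm.
Only numpy, scipy, OpenCV 4.12 (cv2) and the standard library are available. Lean on these libraries where they do the work, as an engineer would, in place of code of your own. Each camera call takes 0.05 s, during which the arm holds its last target.

### The job

Lock the tip box in its nest for pipetting: take the white vial off the nest and stand it in the white tray, push the tip box along the nest until it is home against the end stop and both dowels, then turn the cam lever until the cam has taken up the gap and holds the box lightly, its sprung slide giving just a millimetre or two, and leave it there: forced further, the lever crushes the box. Leave everything else standing where it is.

Things in the scene. Friction and masses are not known exactly. Their poses are not given: they have to be found in the camera images.
- nest: Fixed aluminium base plate, 8 mm thick (top at z = 8 mm). Origin: on its underside at the centre of the seat. Its +x points away from the robot (to the dowels), +y to the left (to the end stop), turned up to 0.15 rad. It spans x -90 to +66, y -83 to +82 mm; a narrower runway, x -55 to +51 mm, continues it to y = -158 mm.
- stop_face (a point): Centre of the end stop's face, which looks to the nest's -y and lies at nest (0, +58, 25) mm. The stop is a steel block 60 mm long in x, 14 mm thick, rising to z = 38 mm.
- fence: Fixed steel bar with two upright dowels, 14 mm in diameter, top at z = 38 mm, at fence x = 0, y = -36 and +36 mm. Origin: midway between the dowel axes, at worktop height; axes parallel to the nest's. Set anew each time: origin at nest x = 45 to 53 mm, y = 0. With the box home its centre lies at fence x = -48.5 mm.
- cam_lever (a joint): Lever angle (rad), range -0.1 to 2.9, counter-clockwise from above; closes as it grows. Starts open (0.1 to 0.6), stays where left (0.14 N m, 2 N at the knob). The lever points 125 deg + angle counter-clockwise from nest +x. The cam's front (+x) lies 19 - 11*cos(angle) mm ahead of the pivot: it meets a home box at about 1.2 to 2.0.
- cam_pivot (a point): On the cam's upright axis, at nest (-61, +9, 45) mm while nothing presses the cam. The cam is a steel disc of radius 19 mm, z 14 to 34 mm, its centre 11 mm off this axis; hub 20 mm in diameter, top at z = 51 mm.
- cam_slide (a joint): How far (m) the small sprung slide that carries the cam and lever has been pressed back towards nest -x: 0 until the cam bears on a box that is home, then 6 N per mm (about 3 N per 0.05 rad of lever). A proper light hold, read with nothing pushing on the lever, is 0.5 to 3.5 mm (lever 0.05 to 0.3 rad past first touch), ideally 1 to 2; stop at 8 mm.
- lever_knob (a point): Centre of the upright black knob at the end of the lever: 16 mm in diameter, z 34 to 74 mm, its axis 68 mm from the pivot. The arm between is a bar 12 mm wide, z 36 to 45 mm.
- tip_box_center (a point): Centre (half-way up) of the tip box: yellow, clear fixed lid, 70 mm high, about 0.3 kg, loose. Contact sides at +42 and -41.5 mm along its x, 58 mm either way along its y (lid 59): too wide to grasp. A 6 mm latch tab on its -x side faces the dowels. Starts on the runway at nest y -125 to -112 mm, x -16 to -8 mm; home is y = 0.
- tip_box: The same tip box; origin at the centre of its underside, axes half a turn (within 0.12 rad) from the nest's.
- vial_center (a point): Centre (half-way up) of the white vial, 66 mm high, loose, standing in the seat of the nest. Body 36 mm in diameter up to 46 mm above its foot, cap 22 mm in diameter from 46 to 66 mm.
- vial: The same vial; origin at the centre of its foot.
- tray: Fixed shallow white tray, 110 mm along its x, 150 mm along its y, 25 mm high, walls and floor 3 mm thick, left of the nest. Origin: centre of its underside. A small white pot stands near its left (+y) end; its right part is free.
- pot: Bystander: small white pot with lid in the tray, 35 mm in diameter, 50 mm high; origin at its foot.
- teal_bottle: Bystander: reagent bottle with teal cap behind the runway, 37 mm in diameter, 72 mm high; origin at its foot.
- dropper: Bystander: dropper bottle with black cap by the right end of the runway, 25 mm in diameter, 68 mm high; origin at its foot.
- clear_vial: Bystander: small white bottle behind the fence, 34 mm in diameter, 58 mm high; origin at its foot.
- flask: Bystander: conical flask left of the tray, 64 mm in diameter, 78 mm high; origin at its foot.
Not all that is in view belongs to the job. What is shaped like the vial but blue or green is not meant.

How it is judged:
By the outcome, as a careful person would: the job done as asked, in the order asked, and still so for the second after the job is handed in, with the robot touching nothing.
It also fails if it takes over 64 s, if anything falls off the work surface, if the arm or the gripper's body presses on something with over 40 N, if the wrist force passes 120 N, or if a joint passes its speed limit or range.

## Working session

There is one attempt and no reset: what is moved stays moved. The work goes in short steps, Python scripts to look and compute and a tool call to move; the robot and the scene stay as the last step left them, time stands still between calls to the robot, and variables do not carry over. Pictures are saved under pics/ and viewed, and the job is handed in when it is done.

Besides the shell and the picture viewer there is one more tool, called as name(argument=value, ...), one argument or row to a line, values as JSON. drive_tool: Moves the arm, as the interface text tells. Its arguments: {"type":"object","properties":{"targets":{"type":"array"},"grip_force":{"type":"number"}},"required":["targets"]}

```bash
ls; mkdir -p pics
python3 - <<'E'
from workcell import bot
import cv2,json
s=bot.get_state(); print(s)
for n in("side","top"):
    d=bot.get_image(n); cv2.imwrite(f"pics/{n}0.png",cv2.resize(d["img"][:,:,::-1],(800,600),interpolation=cv2.INTER_CUBIC))
    print(n,{k:d[k] for k in d if k!="img"})
E
```

```text
pics
{'time': 0.0, 'qpos': array([-1.46599913e+00,  3.42729596e-01,  1.52504969e+00, -3.33725908e-05,
        1.27537195e+00, -1.46005339e-01]), 'joint_vel': array([ 0.00058973, -0.00060545, -0.00016551,  0.00021784,  0.00083635,
       -0.00256311]), 'effort': array([ 8.57276555e-04, -4.31233120e+01, -2.44215077e+01,  7.19149341e-02,
        5.59598836e-02, -1.29457976e-04]), 'position': array([ 130.26019703, -508.15423832,  226.02998463]), 'tcp_rot': array([[ 2.48190752e-01, -1.94788454e-04,  9.68711160e-01],
       [-9.68709945e-01,  1.54669677e-03,  2.48190752e-01],
       [-1.54664711e-03, -9.99998785e-01,  1.95182322e-04]]), 'contact_force': array([ 0.61805114,  0.29458424, -0.30344728]), 'torque': array([ 0.01793175, -0.06269254,  0.03695361]), 'gripper_width': 91.95206029764178}
side {'fx': 456.40939272844605, 'fy': 456.40939272844605, 'cx': 260.08806371829377, 'cy': 193.85141444284562, 'distortion': array([-0.07113429,  0.        ,  0.        ,  0.        ,  0.        ]), 'R': array([[-0.94115671, -0.33758109, -0.01621915],
       [-0.15569478,  0.47566273, -0.86573905],
       [ 0.29997198, -0.81227088, -0.50023278]]), 't': array([ 585.31087734,   77.60141785, 1141.03073099])}
top {'fx': 349.7391331063466, 'fy': 349.7391331063466, 'cx': 257.99513513122383, 'cy': 196.3201470739392, 'distortion': array([-0.03707155,  0.        ,  0.        ,  0.        ,  0.        ]), 'R': array([[-0.00353584, -0.99998105, -0.00504007],
       [-0.99858726,  0.00379804, -0.05300055],
       [ 0.05301869,  0.00484554, -0.99858176]]), 't': array([ 135.16052496,  562.963588  , 1082.90038799])}
```

View pics/side0.png

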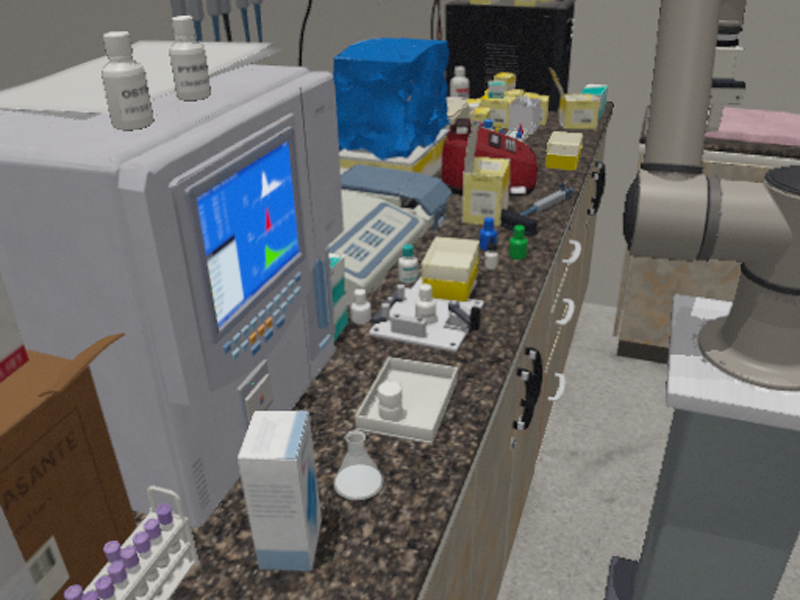

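View pics/top0.png

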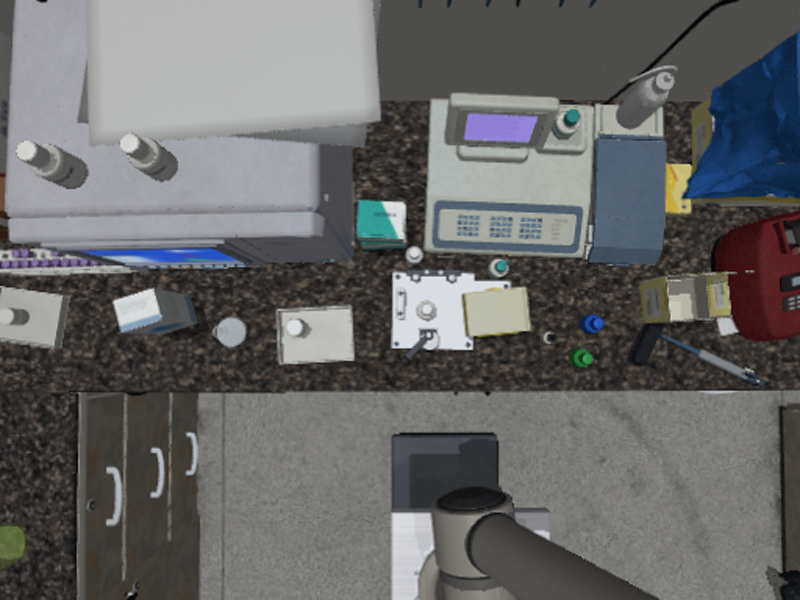

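The top picture shows the nest plate around (432,311), with a white vial on it at (427,311). The yellow box is at (497,312), the lever at (418,345), and the tray at (316,335) with the pot in its left part at (295,327). The blue and green vial shapes at (593,323) and (583,357) are decoys. I'll enlarge the area.

```bash
cat > h.py <<'E'
from workcell import bot
import cv2,numpy as np
def cam(n):
    d=bot.get_image(n); d["K"]=np.array([[d["fx"],0,d["cx"]],[0,d["fy"],d["cy"]],[0,0,1.]]); return d
def px2w(d,u,v,z):
    p=cv2.undistortPoints(np.array([[[u,v]]],float),d["K"],d["distortion"])[0,0]
    r=d["R"].T@np.array([p[0],p[1],1]); c=-d["R"].T@d["t"]; return c+r*(z-c[2])/r[2]
def w2px(d,P):
    P=np.atleast_2d(np.array(P,float)); return cv2.projectPoints(P,cv2.Rodrigues(d["R"])[0],d["t"],d["K"],d["distortion"])[0][:,0]
def crop(d,u0,v0,u1,v1,s,name,pts=None):
    im=cv2.resize(np.ascontiguousarray(d["img"][v0:v1,u0:u1,::-1]),None,fx=s,fy=s,interpolation=cv2.INTER_CUBIC)
    for p in (pts if pts is not None else []): cv2.circle(im,(int((p[0]-u0+.5)*s),int((p[1]-v0+.5)*s)),2,(0,0,255),-1)
    for u in range((u0+9)//10*10,u1,10): cv2.putText(im,str(u),(int((u-u0+.5)*s),8),0,.3,(0,255,0)); cv2.line(im,(int((u-u0+.5)*s),10),(int((u-u0+.5)*s),14),(0,255,0))
    for v in range((v0+9)//10*10,v1,10): cv2.putText(im,str(v),(0,int((v-v0+.5)*s)),0,.3,(0,255,0)); cv2.line(im,(20,int((v-v0+.5)*s)),(24,int((v-v0+.5)*s)),(0,255,0))
    cv2.imwrite("pics/"+name,im)
E
python3 - <<'E'
from h import *
d=cam("top"); crop(d,240,160,370,240,6,"t1.png")
crop(d,170,180,270,240,8,"t1b.png")
d=cam("side"); crop(d,225,145,315,235,6,"s1.png")
E
```

```text
(no output)
```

View pics/t1.png

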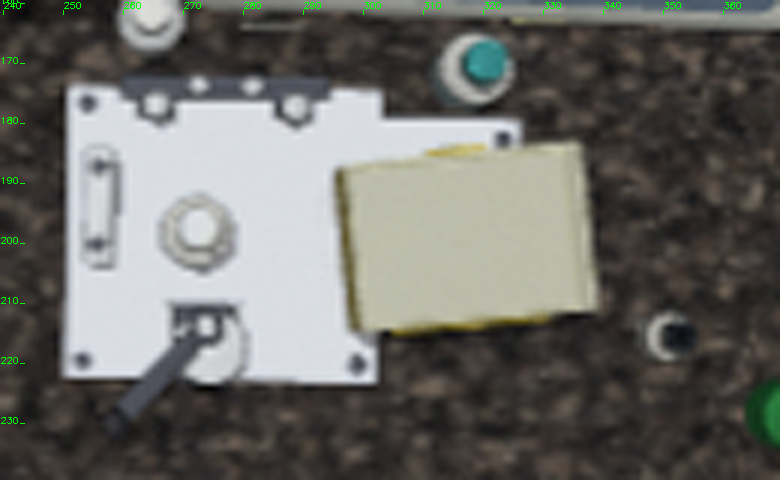

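View pics/t1b.png

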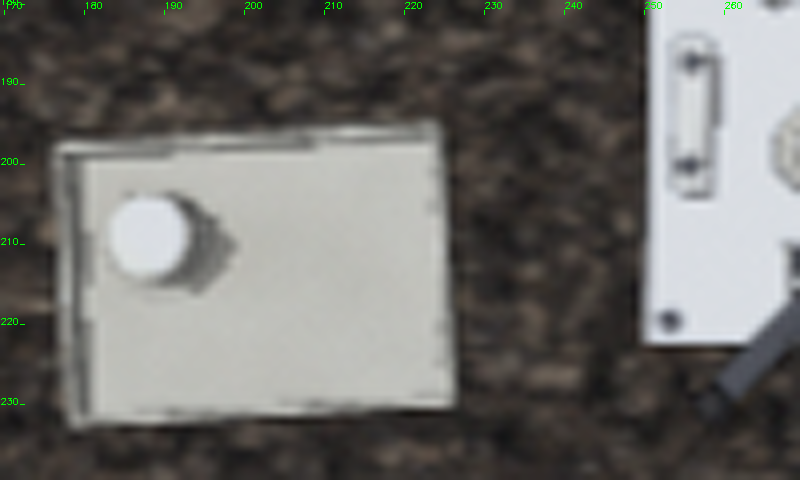

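View pics/s1.png

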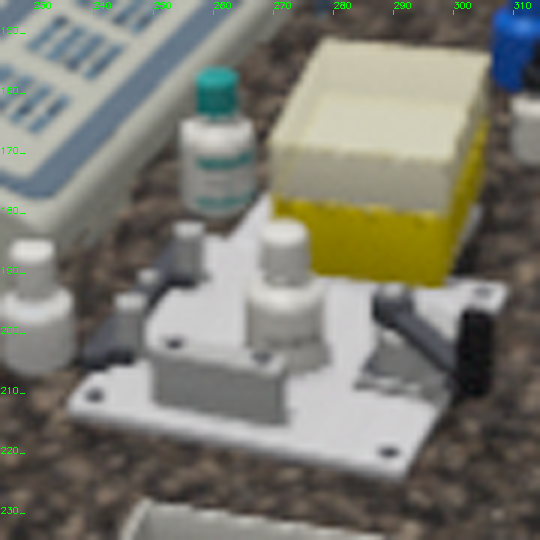

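```bash
cat > fit.py <<'E'
from h import *
from scipy.optimize import least_squares
def pose(p,L):
    c,s=np.cos(p[2]),np.sin(p[2]); L=np.array(L,float); return np.c_[p[0]+c*L[:,0]-s*L[:,1],p[1]+s*L[:,0]+c*L[:,1],L[:,2]]
def fit(obs,p0):
    # obs: list of (d,L,px)
    f=lambda p: np.concatenate([(w2px(d,pose(p,L))-np.array(px)).ravel() for d,L,px in obs])
    r=least_squares(f,p0); return r.x,r.fun.reshape(-1,2)
E
python3 - <<'E'
from fit import *
np.set_printoptions(precision=2,suppress=True)
t=cam("top"); s=cam("side")
NT=(t,[[66,82,8],[-90,82,8],[-90,-83,8],[66,-83,8],[51,-158,8]],[(250.8,173.8),(250.2,222.3),(302.3,223.3),(303.2,174.5),(326.3,179.3)])
NS=(s,[[66,82,8],[-90,82,8],[-90,-83,8]],[(236.2,212.8),(291.5,224.2),(309,192.3)])
for o in ([NT],[NS],[NT,NS]):
    x,r=fit(o,[500,0,0]); print("nest",x[:2],x[2].round(4)); print(r.ravel())
B=(t,[[-42,-59,78],[-42,59,78],[41.5,59,78],[41.5,-59,78]],[(295.8,187.5),(336.5,183.3),(339,211.7),(298.2,214.5)])
x2,r=fit([B],[500,-150,3.1]); print("box",x2,r.ravel())
c,s_=np.cos(x[2]),np.sin(x[2]); R=np.array([[c,-s_],[s_,c]])
print("box in nest",R.T@(x2[:2]-x[:2]))
v=px2w(t,272.5,197.7,74); print("vial top",v); v2=px2w(s,271.8,183,74); print("vial side",v2)
print("tray", [px2w(t,u,v,25)[:2] for u,v in ((176.5,197.5),(224,195),(226.5,230),(178.5,232.5))])
print("pot",px2w(t,188,208,50))
P=pose(x,[[-61,9,51]])[0]
print("hub",P,w2px(t,P),w2px(s,P))
k=px2w(t,259.5,229.8,74); print("knob",k, R.T@(k[:2]-P[:2]), np.linalg.norm(k[:2]-P[:2]))
print("stop",pose(x,[[0,58,25]]))
E
```

```text
nest [569.12  74.7 ] -0.0199
[ 0.1  -0.4  -0.16  0.39  0.14  0.24 -0.29 -0.27  0.2   0.03]
nest [565.82  81.79] -0.0127
[-1.11  0.02  0.7  -0.55  0.4   0.38]
nest [568.1   75.98] -0.0175
[-0.35 -0.01 -0.5   0.78 -0.19  0.5  -0.73 -0.01 -0.23  0.23 -1.16 -1.34
  0.28 -1.86  0.23 -0.62]
box [550.61 -43.01   3.22] [ 0.5  -0.64 -0.64  0.26 -0.47 -0.08  0.61  0.46]
box in nest [ -15.41 -119.27]
vial top [556.07  89.73  74.  ]
vial side [554.57  93.35  74.  ]
tray [array([560.22, 387.45]), array([567.46, 238.94]), array([458.77, 231.04]), array([451.35, 380.34])]
pot [526.83 346.04  50.  ]
hub [507.27  86.04  51.  ] [[273.53 214.16]] [[289.81 192.1 ]]
knob [461.16 128.71  74.  ] [-46.85  41.85] 62.82079226815371
stop [[569.11 133.97  25.  ]]
```

Run:
```python
from fit import *
np.set_printoptions(precision=2,suppress=True)
t=cam("top"); s=cam("side")
for x in ([569.1,74.7,-.0199],[568.1,76,-.0175]):
    c,q=np.cos(x[2]),np.sin(x[2]); R=np.array([[c,-q],[q,c]])
    for n,d,uv in (("L",t,(265.5,177.3)),("R",t,(288.8,177.7)),("L s",s,(225+130/6,145+300/6)),("R s",s,(225+189/6,145+228/6))):
        w=px2w(d,*uv,38)[:2]; print(n,w,"nest",R.T@(w-x[:2]))
    k=px2w(s,225+475/6-.5,145+316/6,74)[:2]; print("knob side",k,R.T@(k-x[:2])-[-61,9])
x=[568.5,75.6,-.0187]
L=[[66,82,8],[-90,82,8],[-90,-83,8],[66,-83,8],[51,-158,8],[-55,-158,8],[-30,58,38],[30,58,38],[-61,9,51]]
for a in (0.15,.25,.35):
    L.append([-61+68*np.cos(a+np.radians(125)),9+68*np.sin(a+np.radians(125)),74])
for fx in(45,49,53): L+= [[fx,36,38],[fx,-36,38]]
P=pose(x,L)
crop(t,240,160,370,240,6,"t2.png",w2px(t,P)); crop(s,225,145,315,235,6,"s2.png",w2px(s,P))
```

```text
L [620.9  109.63] nest [51.09 35.96]
R [619.38  37.79] nest [ 51.01 -35.9 ]
L s [618.04 114.74] nest [48.13 41.01]
R s [616.04  44.13] nest [ 47.54 -29.63]
knob side [455.85 140.56] [-53.54  54.59]
L [620.9  109.63] nest [52.2  34.55]
R [619.38  37.79] nest [ 51.94 -37.3 ]
L s [618.04 114.74] nest [49.25 39.61]
R s [616.04  44.13] nest [ 48.49 -31.03]
knob side [455.85 140.56] [-52.37  53.59]
```

View pics/t2.png

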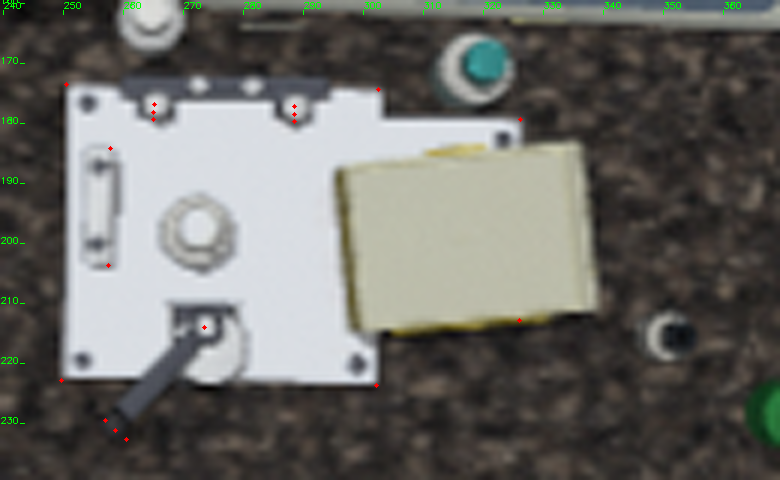

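View pics/s2.png

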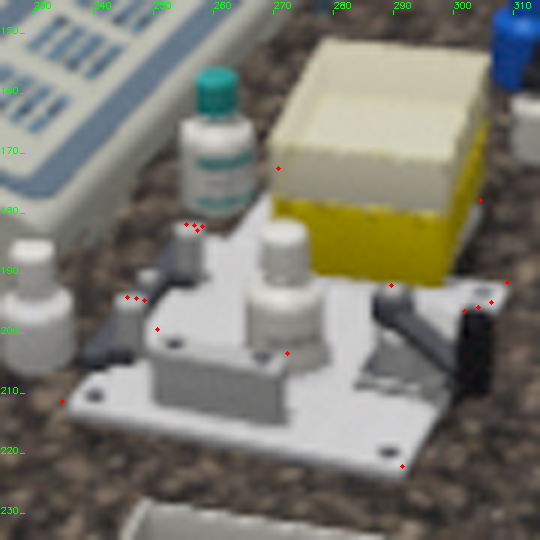

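```bash
cat > plan.py <<'E'
from h import *
from scipy.spatial.transform import Rotation as Rn
import json
def plan(target,head_deg,step=30,g=1,n=8):
    """rows toward target pos (mm) with tool down and jaw heading (deg)"""
    s=bot.get_state(); p=np.array(s["position"]); R=np.array(s["tcp_rot"])
    h=np.radians(head_deg); Rt=np.array([[np.cos(h),0,-np.sin(h)],[np.sin(h),0,np.cos(h)],[0,-1,0]])
    T=np.array(target,float); d=np.linalg.norm(T-p); rv=Rn.from_matrix(R.T@Rt).as_rotvec(); 
    N=max(int(np.ceil(d/step)),int(np.ceil(np.linalg.norm(rv)/.08)),1)
    rows=[]
    for i in range(min(N,n)):
        Ri=R@Rn.from_rotvec(rv*i/N).as_matrix(); sh=Ri.T@((T-p)/N)/30
        rows.append([list(map(float,np.round(rv/N/.08,2))),list(map(float,np.round(sh,2))),g])
    print("t",round(s["time"],2),"pos",p.round(1),"head",round(float(np.degrees(np.arctan2(R[1,0],R[0,0]))),1),"F",np.round(s["contact_force"],1),"w",round(s["gripper_width"],1),"N",N)
    print(json.dumps(rows))
E
python3 -c "
from plan import *
plan([555.5,91,226],-45)"
```

```text
t 0.4 pos [ 130.3 -508.5  226.6] head -75.6 F [ 0.7 -0.2  0.5] w 91.9 N 25
[[[-0.0, -0.27, -0.0], [-0.63, 0.0, 0.75], 1], [[-0.0, -0.27, -0.0], [-0.62, 0.0, 0.76], 1], [[-0.0, -0.27, -0.0], [-0.6, 0.0, 0.77], 1], [[-0.0, -0.27, -0.0], [-0.58, 0.0, 0.79], 1], [[-0.0, -0.27, -0.0], [-0.57, 0.0, 0.8], 1], [[-0.0, -0.27, -0.0], [-0.55, 0.0, 0.81], 1], [[-0.0, -0.27, -0.0], [-0.53, 0.0, 0.82], 1], [[-0.0, -0.27, -0.0], [-0.52, 0.0, 0.83], 1]]
```

drive_tool(
  targets=[
    [[0,-0.27,0],[-0.63,0,0.75],0.2],
    [[0,-0.27,0],[-0.62,0,0.76],0.2],
    [[0,-0.27,0],[-0.6,0,0.77],0.2],
    [[0,-0.27,0],[-0.58,0,0.79],0.2],
    [[0,-0.27,0],[-0.57,0,0.8],0.2],
    [[0,-0.27,0],[-0.55,0,0.81],0.2],
    [[0,-0.27,0],[-0.53,0,0.82],0.2],
    [[0,-0.27,0],[-0.52,0,0.83],0.2],
  ],
)

```text
time: 1.2
position: [268.2, -312.5, 226.0]
tcp_rot: [[0.411, 0.0, 0.912], [-0.912, -0.002, 0.411], [0.002, -1.0, -0.0]]
contact_force: [-0.4, -0.5, 1.1]
gripper_width: 55.2
```

```bash
python3 -c "
from plan import *
plan([555.5,91,226],-45,g=.2)"
```

```text
t 1.2 pos [ 268.2 -312.5  226. ] head -65.7 F [-0.4 -0.5  1.1] w 55.2 N 17
[[[0.0, -0.27, 0.0], [-0.49, -0.0, 0.84], 0.2], [[0.0, -0.27, 0.0], [-0.47, -0.0, 0.85], 0.2], [[0.0, -0.27, 0.0], [-0.45, -0.0, 0.86], 0.2], [[0.0, -0.27, 0.0], [-0.44, -0.0, 0.87], 0.2], [[0.0, -0.27, 0.0], [-0.42, -0.0, 0.88], 0.2], [[0.0, -0.27, 0.0], [-0.4, -0.0, 0.89], 0.2], [[0.0, -0.27, 0.0], [-0.38, -0.0, 0.89], 0.2], [[0.0, -0.27, 0.0], [-0.36, -0.0, 0.9], 0.2]]
```

Motion tracks well.

drive_tool(
  targets=[
    [[0,-0.27,0],[-0.49,0,0.84],0.2],
    [[0,-0.27,0],[-0.47,0,0.85],0.2],
    [[0,-0.27,0],[-0.45,0,0.86],0.2],
    [[0,-0.27,0],[-0.44,0,0.87],0.2],
    [[0,-0.27,0],[-0.42,0,0.88],0.2],
    [[0,-0.27,0],[-0.4,0,0.89],0.2],
    [[0,-0.27,0],[-0.38,0,0.89],0.2],
    [[0,-0.27,0],[-0.36,0,0.9],0.2],
  ],
)

```text
time: 2.0
position: [407.4, -113.1, 227.1]
tcp_rot: [[0.567, 0.004, 0.824], [-0.824, -0.004, 0.567], [0.006, -1.0, 0.0]]
contact_force: [0.9, -1.4, -0.7]
gripper_width: 55.3
```

```bash
python3 -c "
from plan import *
plan([555.5,91,170],-45,g=.2,n=9)"
```

```text
t 2.0 pos [ 407.4 -113.1  227.1] head -55.4 F [ 0.9 -1.4 -0.7] w 55.3 N 9
[[[0.0, -0.25, 0.01], [-0.31, 0.21, 0.88], 0.2], [[0.0, -0.25, 0.01], [-0.29, 0.21, 0.89], 0.2], [[0.0, -0.25, 0.01], [-0.28, 0.21, 0.89], 0.2], [[0.0, -0.25, 0.01], [-0.26, 0.21, 0.9], 0.2], [[0.0, -0.25, 0.01], [-0.24, 0.21, 0.9], 0.2], [[0.0, -0.25, 0.01], [-0.22, 0.21, 0.91], 0.2], [[0.0, -0.25, 0.01], [-0.2, 0.21, 0.91], 0.2], [[0.0, -0.25, 0.01], [-0.18, 0.21, 0.92], 0.2], [[0.0, -0.25, 0.01], [-0.17, 0.21, 0.92], 0.2]]
```

drive_tool(
  targets=[
    [[0,-0.25,0.01],[-0.31,0.21,0.88],0.2],
    [[0,-0.25,0.01],[-0.29,0.21,0.89],0.2],
    [[0,-0.25,0.01],[-0.28,0.21,0.89],0.2],
    [[0,-0.25,0.01],[-0.26,0.21,0.9],0.2],
    [[0,-0.25,0.01],[-0.24,0.21,0.9],0.2],
    [[0,-0.25,0.01],[-0.22,0.21,0.91],0.2],
    [[0,-0.25,0.01],[-0.2,0.21,0.91],0.2],
    [[0,-0.25,0.01],[-0.18,0.21,0.92],0.2],
  ],
)

```text
time: 2.8
position: [544.6, 77.4, 176.5]
tcp_rot: [[0.697, 0.004, 0.717], [-0.717, -0.001, 0.697], [0.003, -1.0, 0.002]]
contact_force: [0.3, 0.2, 0.0]
gripper_width: 55.3
```

```bash
python3 -c "
from plan import *
plan([555.5,91,105],-45,g=.2,n=9)
d=cam('side'); crop(d,200,90,330,230,4,'s3.png',w2px(d,bot.get_state()['position']))
"
```

```text
t 2.8 pos [544.6  77.4 176.5] head -45.8 F [0.3 0.2 0. ] w 55.3 N 3
[[[-0.01, -0.06, 0.01], [-0.03, 0.79, 0.19], 0.2], [[-0.01, -0.06, 0.01], [-0.02, 0.79, 0.19], 0.2], [[-0.01, -0.06, 0.01], [-0.02, 0.79, 0.19], 0.2]]
```

View pics/s3.png

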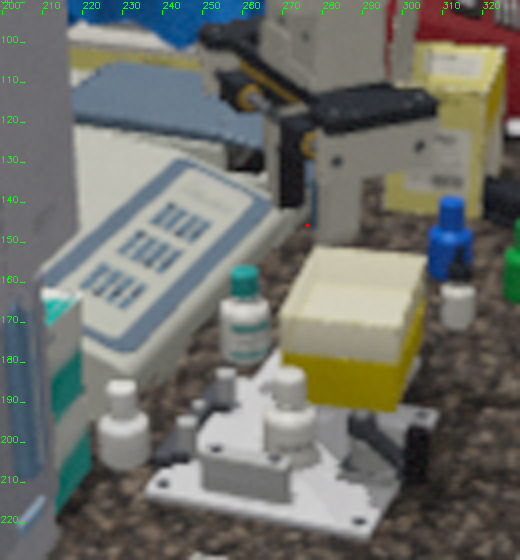

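The fingers show at the mean of (271,141) and (283,150), about 1 px right of the projected TCP. That is the same side-camera bias seen on the nest, so I trust the top-camera poses: vial at (556,90), nest at (569,75,-0.0195).

drive_tool(
  targets=[
    [[0,-0.06,0],[-0.03,0.79,0.19],0.2],
    [[0,-0.06,0],[-0.02,0.79,0.19],0.2],
    [[0,-0.06,0],[-0.02,0.79,0.19],0.2],
  ],
)

```text
time: 3.15
position: [560.4, 96.0, 105.1]
tcp_rot: [[0.711, 0.012, 0.703], [-0.703, 0.001, 0.711], [0.008, -1.0, 0.009]]
contact_force: [-0.2, 0.5, 0.6]
gripper_width: 55.0
```

```bash
python3 -c "
from plan import *
plan([556,90.3,23],-45,g=.2,n=9,step=25)
d=cam('top'); crop(d,200,120,340,240,5,'t3.png')
d=cam('side'); crop(d,200,120,330,230,5,'s3b.png')
"
```

```text
t 3.15 pos [560.4  96.  105.1] head -44.7 F [-0.2  0.5  0.6] w 55.0 N 4
[[[-0.03, 0.02, 0.02], [0.0, 0.68, -0.07], 0.2], [[-0.03, 0.02, 0.02], [0.0, 0.68, -0.06], 0.2], [[-0.03, 0.02, 0.02], [0.0, 0.68, -0.06], 0.2], [[-0.03, 0.02, 0.02], [0.01, 0.68, -0.06], 0.2]]
```

View pics/s3b.png

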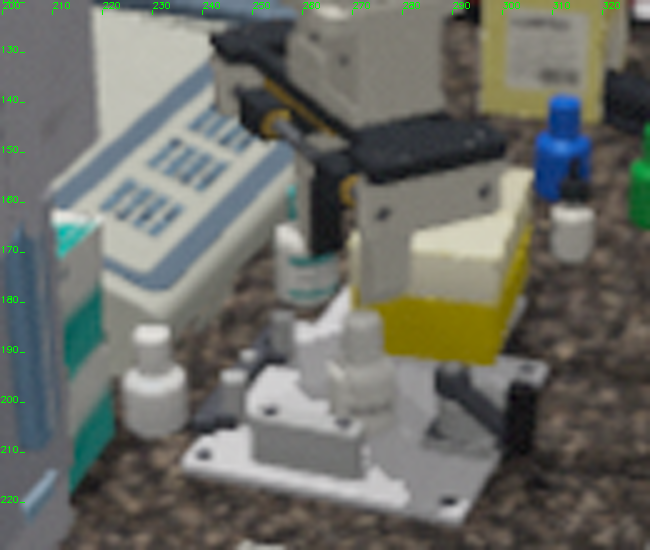

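drive_tool(
  targets=[
    [[0,0,0],[0.0,0.0,-0.24],0.2],
    [[0,0,0],[0,0.68,0],0.2],
    [[0,0,0],[0,0.68,0],0.2],
    [[0,0,0],[0,0.68,0],0.2],
  ],
)

```text
time: 3.65
position: [556.4, 88.7, 47.4]
tcp_rot: [[0.711, 0.016, 0.703], [-0.703, 0.001, 0.711], [0.011, -1.0, 0.012]]
contact_force: [-0.3, 0.5, -0.4]
gripper_width: 54.7
```

```bash
python3 -c "
from plan import *
plan([556,90.3,23],-45,g=.2,n=9,step=25)
d=cam('side'); crop(d,200,120,330,230,5,'s4.png')
"
```

```text
t 3.65 pos [556.4  88.7  47.4] head -44.7 F [-0.3  0.5 -0.4] w 54.7 N 1
[[[-0.15, 0.07, 0.14], [-0.06, 0.81, 0.02], 0.2]]
```

View pics/s4.png

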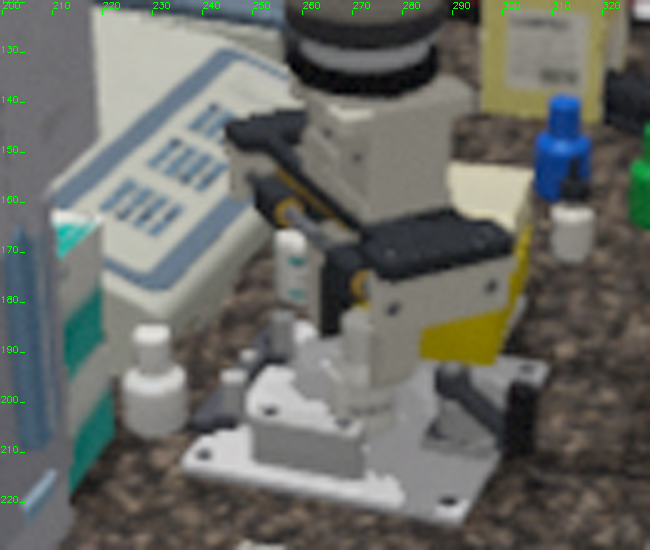

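The vial stands between the fingers at (271,190) and nothing has been touched. I'll descend and grip.

drive_tool(
  targets=[
    [[-0.1,0.05,0.1],[-0.06,0.81,0.02],0.2],
    [[-0.05,0,0.05],[0,0,0],0.0],
    [[0,0,0],[0,0,0],-0.5],
    [[0,0,0],[0,0,0],-0.5],
    [[0,0,0],[0,0,0],-0.5],
    [[0,0,0],[0,0,0],-0.5],
  ],
  grip_force=20,
)

```text
time: 4.3
position: [556.8, 88.2, 28.0]
tcp_rot: [[0.707, 0.003, 0.708], [-0.708, 0.0, 0.707], [0.002, -1.0, 0.003]]
contact_force: [0.2, -0.5, -0.3]
gripper_width: 35.3
```

```bash
python3 -c "
from plan import *
plan([556,90.3,100],-45,g=-.5,n=9,step=25)
"
```

```text
t 4.3 pos [556.8  88.2  28. ] head -45.0 F [ 0.2 -0.5 -0.3] w 35.3 N 3
[[[-0.01, -0.0, 0.01], [-0.02, -0.8, 0.01], -0.5], [[-0.01, -0.0, 0.01], [-0.02, -0.8, 0.01], -0.5], [[-0.01, -0.0, 0.01], [-0.02, -0.8, 0.01], -0.5]]
```

Gripped at 35 mm, against a 36 mm body. I'll lift and carry it.

drive_tool(
  targets=[
    [[0,0,0],[0,-0.5,0],-0.5],
    [[0,0,0],[0,-1,0],-0.5],
    [[0,0,0],[0,-1,0],-0.5],
    [[0,0,0],[0,-0.3,0],-0.5],
  ],
)

```text
time: 4.7
position: [555.6, 88.2, 114.8]
tcp_rot: [[0.707, 0.001, 0.707], [-0.707, 0.0, 0.707], [0.001, -1.0, 0.001]]
contact_force: [1.0, -0.6, -0.8]
gripper_width: 35.8
```

```bash
python3 -c "
from plan import *
plan([508,284,102],-45,g=-.5,n=9,step=26)
d=cam('side'); crop(d,200,90,330,230,4,'s5.png')
"
```

```text
t 4.7 pos [555.6  88.2 114.8] head -45.0 F [ 1.  -0.6 -0.8] w 35.8 N 8
[[[-0.0, -0.0, 0.0], [-0.72, 0.05, 0.44], -0.5], [[-0.0, -0.0, 0.0], [-0.72, 0.05, 0.44], -0.5], [[-0.0, -0.0, 0.0], [-0.72, 0.05, 0.44], -0.5], [[-0.0, -0.0, 0.0], [-0.72, 0.05, 0.44], -0.5], [[-0.0, -0.0, 0.0], [-0.72, 0.05, 0.44], -0.5], [[-0.0, -0.0, 0.0], [-0.72, 0.05, 0.44], -0.5], [[-0.0, -0.0, 0.0], [-0.72, 0.05, 0.44], -0.5], [[-0.0, -0.0, 0.0], [-0.72, 0.05, 0.44], -0.5]]
```

View pics/s5.png

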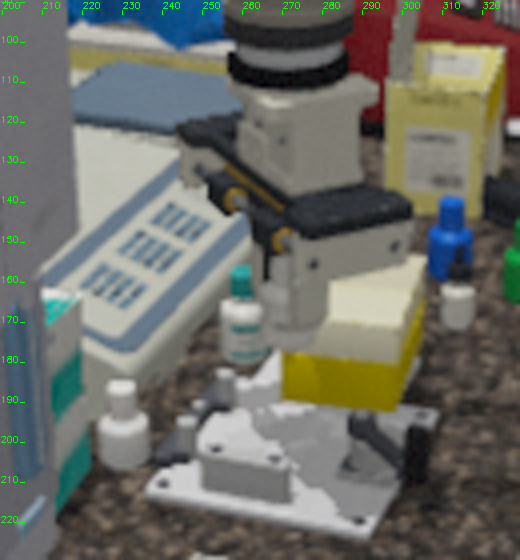

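The vial came up with the gripper, near (271,168), and the nest seat is empty.

drive_tool(
  targets=[
    [[0,0,0],[-0.72,0,0.44],-0.5],
    [[0,0,0],[-0.72,0,0.44],-0.5],
    [[0,0,0],[-0.72,0,0.44],-0.5],
    [[0,0,0],[-0.72,0,0.44],-0.5],
    [[0,0,0],[-0.72,0,0.44],-0.5],
    [[0,0,0],[-0.72,0,0.44],-0.5],
    [[0,0,0],[-0.72,0,0.44],-0.5],
    [[0,0,0],[-0.5,0,0.3],-0.5],
  ],
)

```text
time: 5.55
position: [505.7, 280.7, 106.7]
tcp_rot: [[0.703, -0.007, 0.711], [-0.711, -0.003, 0.703], [-0.003, -1.0, -0.007]]
contact_force: [-0.5, -0.6, -0.9]
gripper_width: 35.8
```

```bash
python3 -c "
from plan import *
plan([508,284,30],-45,g=-.5,n=9,step=20)
d=cam('top'); crop(d,160,160,300,250,5,'t5.png')
d=cam('side'); crop(d,200,120,330,290,3,'s6.png')
"
```

```text
t 5.55 pos [505.7 280.7 106.7] head -45.3 F [-0.5 -0.6 -0.9] w 35.8 N 4
[[[0.02, -0.02, -0.01], [-0.0, 0.64, 0.04], -0.5], [[0.02, -0.02, -0.01], [-0.0, 0.64, 0.04], -0.5], [[0.02, -0.02, -0.01], [-0.01, 0.64, 0.04], -0.5], [[0.02, -0.02, -0.01], [-0.01, 0.64, 0.03], -0.5]]
```

View pics/s6.png

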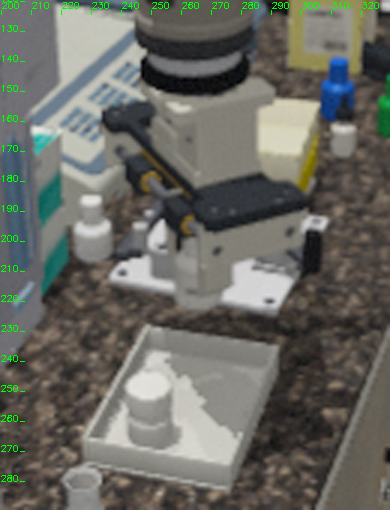

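drive_tool(
  targets=[
    [[0,0,0],[0,0.65,0.04],-0.5],
    [[0,0,0],[0,0.65,0.04],-0.5],
    [[0,0,0],[0,0.65,0.04],-0.5],
    [[0,0,0],[0,0.55,0.04],-0.5],
    [[0,0,0],[0,0,0],-0.5],
  ],
)

```text
time: 6.15
position: [507.8, 280.7, 25.9]
tcp_rot: [[0.705, -0.01, 0.709], [-0.709, -0.006, 0.705], [-0.003, -1.0, -0.011]]
contact_force: [-0.2, 0.1, -1.7]
gripper_width: 36.0
```

```bash
python3 -c "
from plan import *
plan([508,284,23],-45,g=-.5,n=9,step=3)
"
```

```text
t 6.15 pos [507.8 280.7  25.9] head -45.2 F [-0.2  0.1 -1.7] w 36.0 N 2
[[[0.07, -0.02, -0.02], [-0.04, 0.05, 0.04], -0.5], [[0.07, -0.02, -0.02], [-0.04, 0.05, 0.04], -0.5]]
```

drive_tool(
  targets=[
    [[0.1,0,0],[0,0.05,0],-0.5],
    [[0.05,0,0],[0,0.05,0],-0.5],
    [[0,0,0],[0,0,0],-0.5],
  ],
)

```text
time: 6.45
position: [508.4, 279.3, 23.3]
tcp_rot: [[0.704, -0.0, 0.71], [-0.71, 0.003, 0.704], [-0.002, -1.0, 0.002]]
contact_force: [0.5, -0.4, 0.5]
gripper_width: 35.4
```

```bash
python3 -c "
from plan import *
plan([508,284,23],-45,g=-.5,n=9,step=3)
"
```

```text
t 6.45 pos [508.4 279.3  23.3] head -45.2 F [ 0.5 -0.4  0.5] w 35.4 N 2
[[[-0.01, -0.03, -0.01], [-0.06, 0.01, 0.05], -0.5], [[-0.01, -0.03, -0.01], [-0.06, 0.01, 0.05], -0.5]]
```

drive_tool(
  targets=[
    [[0,0,0],[0,0,0],0.05],
    [[0,0,0],[0,0,0],0.05],
    [[0,0,0],[0,-0.3,0],0.05],
    [[0,0,0],[0,-1,0],0.05],
    [[0,0,0],[0,-1,0],0.05],
    [[0,0,0],[0,-1,0],0.05],
  ],
)

```text
time: 7.05
position: [506.9, 278.4, 125.4]
tcp_rot: [[0.704, -0.004, 0.71], [-0.71, 0.002, 0.704], [-0.004, -1.0, -0.002]]
contact_force: [-0.1, 0.6, -0.6]
gripper_width: 47.8
```

```bash
cat > nest.py <<'E'
import numpy as np
NX,NY,NA=569.0,75.0,-0.0195
def n2w(x,y):
    c,s=np.cos(NA),np.sin(NA); return np.array([NX+c*x-s*y,NY+s*x+c*y])
def w2n(X,Y):
    c,s=np.cos(NA),np.sin(NA); dx,dy=X-NX,Y-NY; return np.array([c*dx+s*dy,-s*dx+c*dy])
E
python3 -c "
from plan import *
from nest import *
d=cam('side'); crop(d,200,120,330,290,3,'s7.png')
x,y=n2w(-85,-119); print(x,y)
plan([x,y,125],-91.1,g=.85,n=9,step=28)
"
```

```text
481.6958071718082 -42.31998088398201
t 7.1 pos [509.7 279.6 131.2] head -45.2 F [2.2 1.2 3.3] w 48.1 N 12
[[[-0.01, 0.83, -0.0], [0.58, 0.01, -0.69], 0.85], [[-0.01, 0.83, -0.0], [0.62, 0.01, -0.65], 0.85], [[-0.01, 0.83, -0.0], [0.67, 0.01, -0.6], 0.85], [[-0.01, 0.83, -0.0], [0.7, 0.01, -0.56], 0.85], [[-0.01, 0.83, -0.0], [0.74, 0.01, -0.51], 0.85], [[-0.01, 0.83, -0.0], [0.77, 0.01, -0.46], 0.85], [[-0.01, 0.83, -0.0], [0.8, 0.02, -0.4], 0.85], [[-0.01, 0.83, -0.0], [0.83, 0.02, -0.35], 0.85], [[-0.01, 0.83, -0.0], [0.85, 0.02, -0.29], 0.85]]
```

View pics/s7.png

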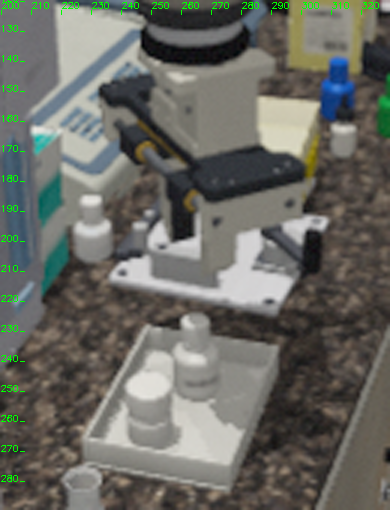

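The vial stands upright in the tray at (264,243), clear of the pot. Next I'll go to the near side of the box with the jaws along nest y.

drive_tool(
  targets=[
    [[0,0.83,0],[0.58,0,-0.69],0.74],
    [[0,0.83,0],[0.62,0,-0.65],0.74],
    [[0,0.83,0],[0.67,0,-0.6],0.74],
    [[0,0.83,0],[0.7,0,-0.56],0.74],
    [[0,0.83,0],[0.74,0,-0.51],0.74],
    [[0,0.83,0],[0.77,0,-0.46],0.74],
    [[0,0.83,0],[0.8,0,-0.4],0.74],
    [[0,0.83,0],[0.83,0,-0.35],0.74],
  ],
)

```text
time: 7.9
position: [492.7, 62.3, 139.8]
tcp_rot: [[0.235, 0.024, 0.972], [-0.972, 0.01, 0.235], [-0.004, -1.0, 0.026]]
contact_force: [0.2, 0.4, 0.6]
gripper_width: 80.1
```

```bash
python3 -c "
from plan import *
from nest import *
x,y=n2w(-85,-119); 
plan([x,y,110],-91.1,g=.74,n=9,step=28)
"
```

```text
t 7.9 pos [492.7  62.3 139.8] head -76.4 F [0.2 0.4 0.6] w 80.1 N 4
[[[-0.08, 0.8, -0.02], [0.83, 0.24, -0.3], 0.74], [[-0.08, 0.8, -0.02], [0.84, 0.24, -0.25], 0.74], [[-0.08, 0.8, -0.02], [0.86, 0.24, -0.19], 0.74], [[-0.08, 0.8, -0.02], [0.87, 0.25, -0.13], 0.74]]
```

drive_tool(
  targets=[
    [[-0.08,0.8,-0.02],[0.83,0.24,-0.3],0.74],
    [[-0.08,0.8,-0.02],[0.84,0.24,-0.25],0.74],
    [[-0.08,0.8,-0.02],[0.86,0.24,-0.19],0.74],
    [[-0.08,0.8,-0.02],[0.87,0.25,-0.13],0.74],
    [[0,0,0],[0,0,0],0.74],
  ],
)

```text
time: 8.4
position: [482.4, -49.2, 113.8]
tcp_rot: [[-0.033, 0.008, 0.999], [-0.999, -0.002, -0.033], [0.001, -1.0, 0.008]]
contact_force: [0.8, 1.2, 1.3]
gripper_width: 80.3
```

```bash
python3 -c "
from plan import *
from nest import *
x,y=n2w(-85,-119); 
plan([x,y,30],-91.1,g=.74,n=9,step=20)
d=cam('top'); P=n2w(0,0); p=bot.get_state()['position']; crop(d,220,150,370,250,5,'t8.png',w2px(d,p))
print(w2n(*p[:2]))
"
```

```text
t 8.4 pos [482.4 -49.2 113.8] head -91.9 F [0.8 1.2 1.3] w 80.3 N 5
[[[-0.02, -0.03, 0.0], [-0.05, 0.56, -0.01], 0.74], [[-0.02, -0.03, 0.0], [-0.05, 0.56, -0.01], 0.74], [[-0.02, -0.03, 0.0], [-0.05, 0.56, -0.01], 0.74], [[-0.02, -0.03, 0.0], [-0.05, 0.56, -0.01], 0.74], [[-0.02, -0.03, 0.0], [-0.05, 0.56, -0.01], 0.74]]
[ -83.90712886 -124.72403611]
```

View pics/t8.png

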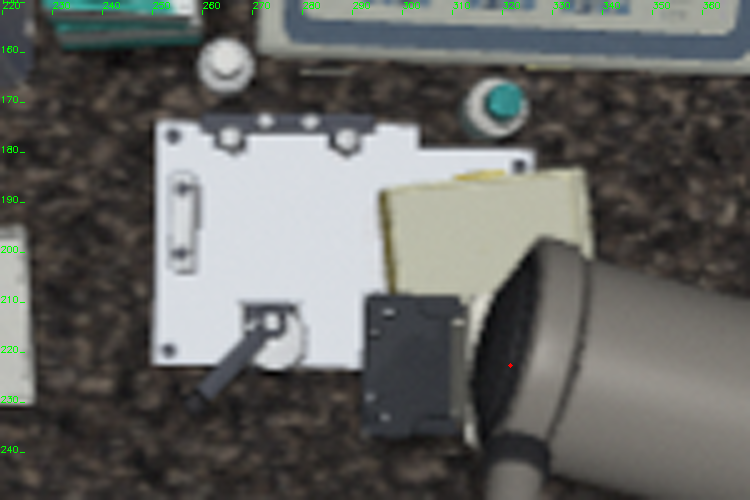

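drive_tool(
  targets=[
    [[-0.02,-0.05,0],[-0.1,0.4,0],0.74],
    [[-0.02,-0.05,0],[-0.1,0.6,0],0.74],
    [[0,-0.05,0],[-0.05,0.6,0],0.74],
    [[0,0,0],[-0.0,0.6,0],0.74],
    [[0,0,0],[0,0.6,0],0.74],
    [[0,0,0],[0,0,0],0.74],
  ],
)

```text
time: 9.05
position: [485.3, -33.8, 27.9]
tcp_rot: [[-0.006, 0.011, 1.0], [-1.0, -0.001, -0.006], [0.001, -1.0, 0.011]]
contact_force: [-0.8, -0.7, 0.8]
gripper_width: 79.7
```

```bash
python3 -c "
from plan import *
from nest import *
x,y=n2w(-61,-119); 
plan([x,y,30],-91.1,g=.74,n=9,step=5)
p=bot.get_state()['position']; print(w2n(*p[:2]))
"
```

```text
t 9.05 pos [485.3 -33.8  27.9] head -90.4 F [-0.8 -0.7  0.8] w 79.7 N 5
[[[-0.03, 0.03, 0.0], [0.06, -0.01, 0.14], 0.74], [[-0.03, 0.03, 0.0], [0.06, -0.01, 0.14], 0.74], [[-0.03, 0.03, 0.0], [0.06, -0.01, 0.14], 0.74], [[-0.03, 0.03, 0.0], [0.06, -0.01, 0.14], 0.74], [[-0.03, 0.03, 0.0], [0.06, -0.01, 0.14], 0.74]]
[ -81.57232409 -110.39794029]
```

drive_tool(
  targets=[
    [[-0.05,0.1,0],[0.15,-0.05,0.1],0.74],
    [[-0.03,0.05,0],[0.1,0,0.14],0.74],
    [[0,0,0],[0.03,0,0.14],0.74],
    [[0,0,0],[0,0,0.14],0.74],
    [[0,0,0],[0,0,0],0.74],
  ],
)

```text
time: 9.55
position: [503.1, -41.2, 31.9]
tcp_rot: [[-0.016, 0.006, 1.0], [-1.0, -0.001, -0.016], [0.001, -1.0, 0.006]]
contact_force: [-0.2, -0.5, 0.4]
gripper_width: 79.9
```

```bash
python3 -c "
from plan import *
from nest import *
x,y=n2w(-59,-119); 
plan([x,y,30],-91.1,g=.74,n=9,step=5)
p=bot.get_state()['position']; print(w2n(*p[:2]))
d=cam('side');crop(d,240,120,330,210,6,'s9.png')
"
```

```text
t 9.55 pos [503.1 -41.2  31.9] head -90.9 F [-0.2 -0.5  0.4] w 79.9 N 2
[[[-0.04, 0.02, 0.0], [0.03, 0.03, 0.08], 0.74], [[-0.04, 0.02, 0.0], [0.03, 0.03, 0.08], 0.74]]
[ -63.60879202 -117.49764813]
```

View pics/s9.png

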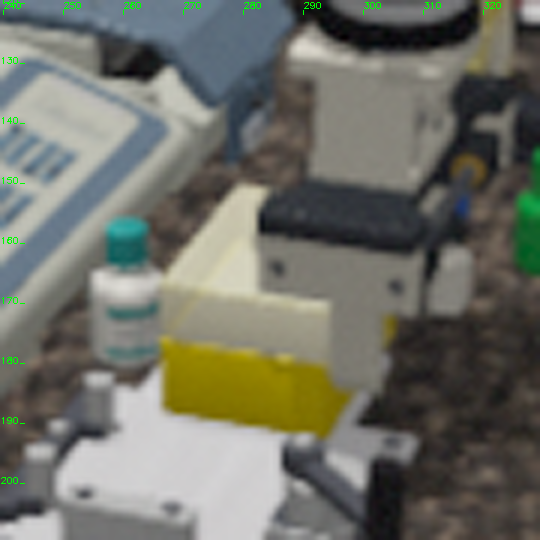

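drive_tool(
  targets=[
    [[-0.04,0.02,0],[0.03,0.03,0.08],0.74],
    [[-0.04,0.02,0],[0,0.03,0.07],0.74],
    [[0,0,0],[0,0,0],0.74],
  ],
)

```text
time: 9.9
position: [506.2, -42.1, 30.3]
tcp_rot: [[-0.019, -0.004, 1.0], [-1.0, -0.0, -0.019], [0.0, -1.0, -0.004]]
contact_force: [-0.5, -0.7, 0.0]
gripper_width: 80.1
```

```bash
python3 -c "
from plan import *
from nest import *
plan([*n2w(-59,-119),30],-91.1,g=.74,n=9,step=5)
p=bot.get_state()['position']; print(w2n(*p[:2]))
d=cam('top');crop(d,240,150,370,240,6,'t9.png')
"
```

```text
t 9.9 pos [506.2 -42.1  30.3] head -91.1 F [-0.5 -0.7  0. ] w 80.1 N 1
[[[0.04, 0.0, 0.0], [0.02, 0.01, 0.05], 0.74]]
[ -60.54166469 -118.26165764]
```

View pics/t9.png

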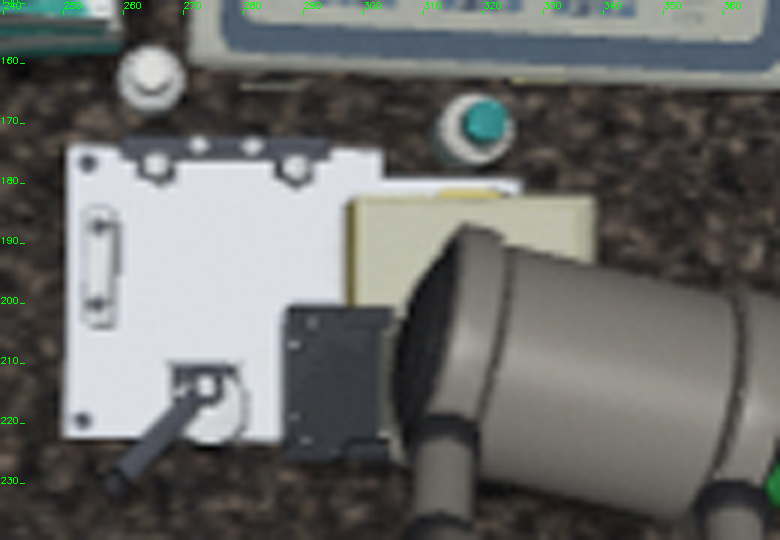

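```bash
python3 -c "
from h import *
from nest import *
d=cam('top')
for u,v in ((298,182.3),(338.2,182.3)): print(w2n(*px2w(d,u,v,78)[:2]))
for z in (30,45): print(z,[w2n(*px2w(d,u,181.0,z)[:2]) for u in (313,323.3)])
"
```

```text
[ 33.50782517 -60.39388743]
[  35.42028768 -179.84909559]
30 [array([  42.86434406, -112.15702789]), array([  43.37808701, -144.18775202])]
45 [array([  41.37182144, -109.88770483]), array([  41.87844149, -141.47433215])]
```

drive_tool(
  targets=[
    [[0,0,0],[0,0,0.05],0.74],
    [[0,0,0],[0,0,0],0.74],
    [[0,0,0],[0,0,-0.8],0.74],
    [[0,0,0],[0,-0.9,-0.2],0.74],
    [[0,0,0],[0,-0.9,0],0.4],
    [[0,0,0],[0,-0.9,0],0.0],
  ],
)

```text
time: 10.6
position: [477.1, -41.7, 110.5]
tcp_rot: [[-0.02, -0.005, 1.0], [-1.0, 0.0, -0.02], [-0.0, -1.0, -0.005]]
contact_force: [0.3, 0.4, 0.4]
gripper_width: 68.5
```

```bash
python3 -c "
from plan import *
from nest import *
d=cam('top')
print('dropper',w2n(*px2w(d,351.7,215.7,68)[:2]),'teal',w2n(*px2w(d,320,169.8,72)[:2]))
plan([*n2w(-10,-205),115],-1.1,g=-.15,n=9,step=28)
"
```

```text
dropper [ -62.99366263 -222.89184851] teal [  72.65304595 -126.529154  ]
t 10.65 pos [479.8 -42.2 114.8] head -91.1 F [1.1 0.  2.8] w 64.6 N 20
[[[-0.0, -0.98, 0.0], [0.14, 0.0, 0.13], -0.15], [[-0.0, -0.98, 0.0], [0.15, 0.0, 0.12], -0.15], [[-0.0, -0.98, 0.0], [0.16, 0.0, 0.1], -0.15], [[-0.0, -0.98, 0.0], [0.17, 0.0, 0.09], -0.15], [[-0.0, -0.98, 0.0], [0.18, 0.0, 0.08], -0.15], [[-0.0, -0.98, 0.0], [0.18, 0.0, 0.06], -0.15], [[-0.0, -0.98, 0.0], [0.19, 0.0, 0.05], -0.15], [[-0.0, -0.98, 0.0], [0.19, 0.0, 0.03], -0.15], [[-0.0, -0.98, 0.0], [0.19, 0.0, 0.02], -0.15]]
```

drive_tool(
  targets=[
    [[0,-1,0],[0.14,0,0.13],-0.46],
    [[0,-1,0],[0.15,0,0.12],-0.46],
    [[0,-1,0],[0.16,0,0.1],-0.46],
    [[0,-1,0],[0.17,0,0.09],-0.46],
    [[0,-1,0],[0.18,0,0.08],-0.46],
    [[0,-1,0],[0.18,0,0.06],-0.46],
    [[0,-1,0],[0.19,0,0.05],-0.46],
    [[0,-1,0],[0.19,0,0.03],-0.46],
  ],
)

```text
time: 11.45
position: [519.7, -79.8, 119.4]
tcp_rot: [[0.601, 0.025, 0.799], [-0.799, -0.007, 0.601], [0.021, -1.0, 0.016]]
contact_force: [0.4, -1.1, 0.0]
gripper_width: 24.9
```

```bash
python3 -c "
from plan import *
from nest import *
plan([*n2w(-7,-200),115],-1.1,g=-.46,n=9,step=28)
"
```

```text
t 11.45 pos [519.7 -79.8 119.4] head -53.0 F [ 0.4 -1.1  0. ] w 24.9 N 12
[[[-0.01, -0.94, 0.03], [0.16, 0.02, 0.01], -0.46], [[-0.01, -0.94, 0.03], [0.16, 0.02, -0.0], -0.46], [[-0.01, -0.94, 0.03], [0.16, 0.02, -0.01], -0.46], [[-0.01, -0.94, 0.03], [0.16, 0.01, -0.03], -0.46], [[-0.01, -0.94, 0.03], [0.16, 0.01, -0.04], -0.46], [[-0.01, -0.94, 0.03], [0.16, 0.01, -0.05], -0.46], [[-0.01, -0.94, 0.03], [0.15, 0.01, -0.06], -0.46], [[-0.01, -0.94, 0.03], [0.15, 0.01, -0.07], -0.46], [[-0.01, -0.94, 0.03], [0.14, 0.01, -0.08], -0.46]]
```

drive_tool(
  targets=[
    [[0,-0.94,0.03],[0.16,0.02,0.01],-0.46],
    [[0,-0.94,0.03],[0.16,0.02,0],-0.46],
    [[0,-0.94,0.03],[0.16,0.02,-0.01],-0.46],
    [[0,-0.94,0.03],[0.16,0.01,-0.03],-0.46],
    [[0,-0.94,0.03],[0.16,0.01,-0.04],-0.46],
    [[0,-0.94,0.03],[0.16,0.01,-0.05],-0.46],
    [[0,-0.94,0.03],[0.15,0.01,-0.06],-0.46],
    [[0,-0.94,0.03],[0.15,0.01,-0.07],-0.46],
  ],
)

```text
time: 12.25
position: [553.5, -112.6, 117.1]
tcp_rot: [[0.955, 0.024, 0.294], [-0.294, -0.0, 0.956], [0.023, -1.0, 0.007]]
contact_force: [0.3, -0.4, 0.2]
gripper_width: 25.0
```

```bash
python3 -c "
from plan import *
from nest import *
plan([*n2w(-7,-200),115],-1.1,g=-.46,n=9,step=28)
"
```

```text
t 12.25 pos [ 553.5 -112.6  117.1] head -17.1 F [ 0.3 -0.4  0.2] w 25.0 N 4
[[[-0.01, -0.87, 0.08], [0.07, 0.02, -0.09], -0.46], [[-0.01, -0.87, 0.08], [0.06, 0.02, -0.09], -0.46], [[-0.01, -0.87, 0.08], [0.05, 0.02, -0.09], -0.46], [[-0.01, -0.87, 0.08], [0.05, 0.02, -0.1], -0.46]]
```

drive_tool(
  targets=[
    [[0,-0.87,0.08],[0.07,0.02,-0.09],-0.46],
    [[0,-0.87,0.08],[0.06,0.02,-0.09],-0.46],
    [[0,-0.87,0.08],[0.05,0.02,-0.09],-0.46],
    [[0,-0.87,0.08],[0.05,0.02,-0.1],-0.46],
    [[0,0,0],[0,0,0],-0.46],
  ],
)

```text
time: 12.75
position: [562.8, -127.2, 114.5]
tcp_rot: [[1.0, 0.008, 0.009], [-0.009, 0.001, 1.0], [0.008, -1.0, 0.001]]
contact_force: [0.6, 0.4, 0.2]
gripper_width: 25.1
```

```bash
python3 -c "
from plan import *
from nest import *
plan([*n2w(-7,-200),33],-1.1,g=-.46,n=9,step=20)
d=cam('side');crop(d,240,80,340,200,5,'s10.png')
"
```

```text
t 12.75 pos [ 562.8 -127.2  114.5] head -0.5 F [0.6 0.4 0.2] w 25.1 N 5
[[[-0.0, 0.03, 0.02], [-0.04, 0.54, 0.02], -0.46], [[-0.0, 0.03, 0.02], [-0.03, 0.54, 0.02], -0.46], [[-0.0, 0.03, 0.02], [-0.03, 0.54, 0.02], -0.46], [[-0.0, 0.03, 0.02], [-0.03, 0.54, 0.02], -0.46], [[-0.0, 0.03, 0.02], [-0.03, 0.54, 0.02], -0.46]]
```

View pics/s10.png

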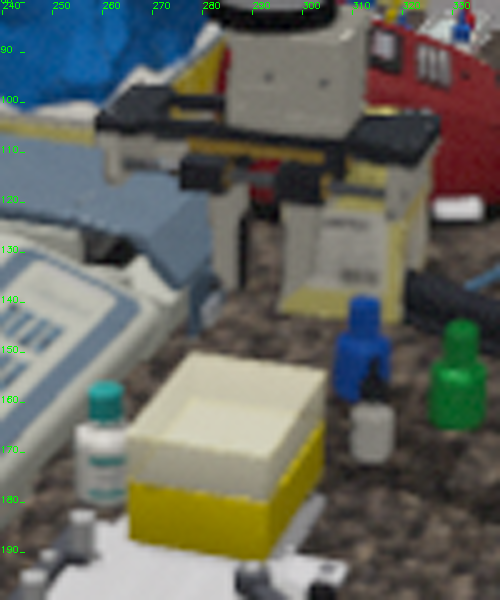

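Finger tips are at (284,137) and (298,138), behind the box and clear of the dropper at (314,162). I'll descend.

drive_tool(
  targets=[
    [[0,0.03,0.02],[-0.04,0.54,0.02],-0.46],
    [[0,0.03,0.02],[-0.03,0.54,0.02],-0.46],
    [[0,0.03,0.02],[-0.03,0.54,0.02],-0.46],
    [[0,0.03,0.02],[-0.03,0.54,0.02],-0.46],
    [[0,0.03,0.02],[-0.03,0.54,0.02],-0.46],
    [[0,0,0],[0,0,0],-0.46],
  ],
)

```text
time: 13.4
position: [560.8, -123.6, 32.0]
tcp_rot: [[0.999, 0.008, 0.035], [-0.035, -0.001, 0.999], [0.008, -1.0, -0.001]]
contact_force: [-0.3, 0.5, 0.9]
gripper_width: 24.5
```

```bash
python3 -c "
from plan import *
from nest import *
plan([*n2w(-7,-150),33],-1.1,g=-.46,n=9,step=10)
p=bot.get_state()['position']; print(w2n(*p[:2]))
d=cam('side');crop(d,240,80,340,200,5,'s11.png')
"
```

```text
t 13.4 pos [ 560.8 -123.6   32. ] head -2.0 F [-0.3  0.5  0.9] w 24.5 N 5
[[[0.0, -0.04, 0.02], [-0.02, -0.01, 0.32], -0.46], [[0.0, -0.04, 0.02], [-0.02, -0.01, 0.32], -0.46], [[0.0, -0.04, 0.02], [-0.02, -0.01, 0.32], -0.46], [[0.0, -0.04, 0.02], [-0.02, -0.01, 0.32], -0.46], [[0.0, -0.04, 0.02], [-0.02, -0.01, 0.32], -0.46]]
[  -4.29731561 -198.75649955]
```

View pics/s11.png

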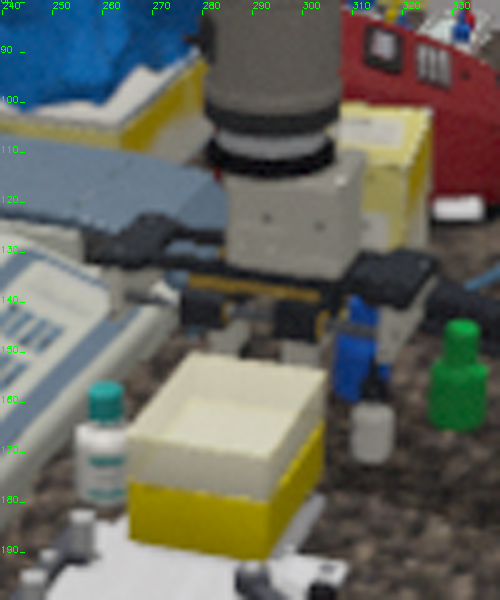

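drive_tool(
  targets=[
    [[0,-0.1,0],[-0.02,0,0.3],-0.46],
    [[0,-0.1,0],[-0.02,0,0.3],-0.46],
    [[0,0,0],[0,0,0.3],-0.46],
    [[0,0,0],[0,0,0.3],-0.46],
    [[0,0,0],[0,0,0.3],-0.46],
    [[0,0,0],[0,0,0.3],-0.46],
    [[0,0,0],[0,0,0],-0.46],
  ],
)

```text
time: 14.15
position: [563.8, -65.4, 36.8]
tcp_rot: [[1.0, 0.016, 0.019], [-0.018, -0.004, 1.0], [0.016, -1.0, -0.004]]
contact_force: [-0.4, -0.4, -0.3]
gripper_width: 25.2
```

```bash
python3 -c "
from plan import *
from nest import *
plan([*n2w(-5,-110),33],-1.1,g=-.46,n=9,step=10)
p=bot.get_state()['position']; print(w2n(*p[:2]))
d=cam('top');crop(d,240,150,370,240,6,'t11.png')
"
```

```text
t 14.15 pos [563.8 -65.4  36.8] head -1.1 F [-0.4 -0.4 -0.3] w 25.2 N 4
[[[0.01, 0.0, 0.05], [-0.02, 0.03, 0.25], -0.46], [[0.01, 0.0, 0.05], [-0.02, 0.03, 0.25], -0.46], [[0.01, 0.0, 0.05], [-0.02, 0.03, 0.25], -0.46], [[0.01, 0.0, 0.05], [-0.02, 0.03, 0.25], -0.46]]
[  -2.45943408 -140.42577054]
```

View pics/t11.png

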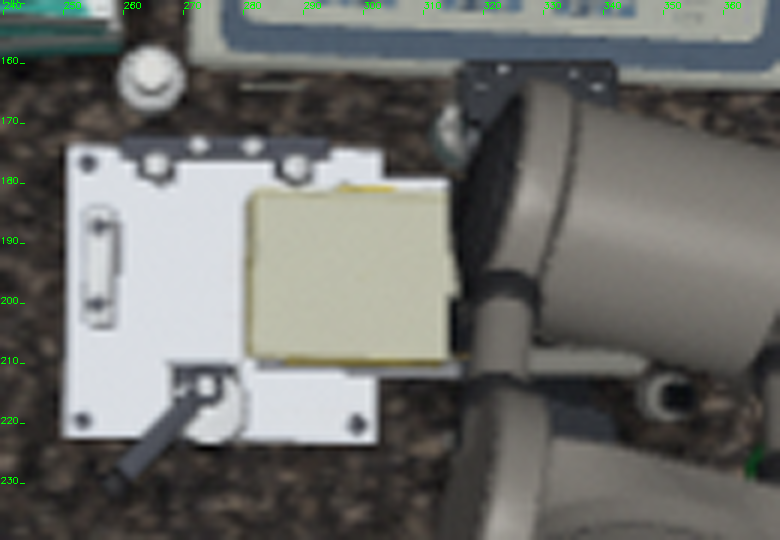

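```bash
python3 -c "
from h import *
from nest import *
d=cam('top')
for u,v in ((281.3,181.6),(313.5,181.5),(281.3,208.8),(313.5,208.9)): print(w2n(*px2w(d,u,v,78)[:2]))
for z in (30,45,60): print(z,[w2n(*px2w(d,u,180.4,z)[:2]) for u in (296,304.5)])
crop(d,270,165,320,225,10,'t12.png')
"
```

```text
[ 34.81092295 -10.82666072]
[  36.62243369 -106.3910188 ]
[-45.83678564 -11.82810949]
[ -44.64949763 -107.00165048]
30 [array([ 43.89428135, -59.32118406]), array([ 44.31352825, -85.72616471])]
45 [array([ 42.38747895, -57.78441483]), array([ 42.80091312, -83.82329799])]
60 [array([ 40.88067655, -56.24764559]), array([ 41.28829798, -81.92043127])]
```

View pics/t12.png

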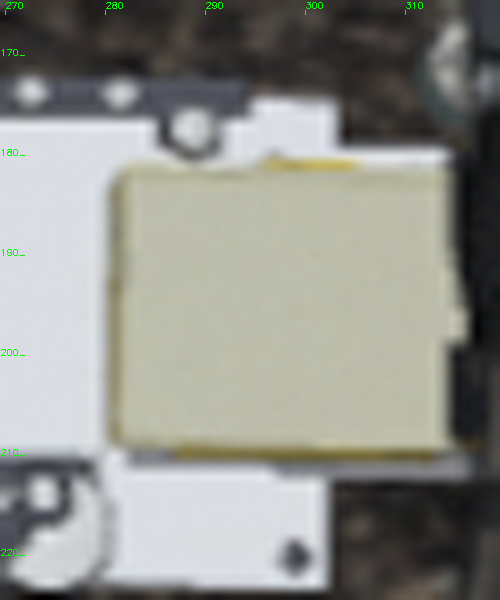

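drive_tool(
  targets=[
    [[0,0,0.08],[-0.04,0.05,0.15],-0.46],
    [[0,0,0.08],[-0.04,0.05,0.15],-0.46],
    [[0,0,0.04],[-0.03,0.03,0.12],-0.46],
    [[0,0,0],[0,0,0],-0.46],
  ],
)

```text
time: 14.65
position: [562.9, -56.0, 34.3]
tcp_rot: [[1.0, 0.004, 0.021], [-0.021, -0.008, 1.0], [0.004, -1.0, -0.007]]
contact_force: [-0.4, -0.2, -0.2]
gripper_width: 24.6
```

```bash
python3 -c "
from plan import *
from nest import *
plan([*n2w(-5,-110),33],-1.1,g=-.46,n=9,step=10)
p=bot.get_state()['position']; print(w2n(*p[:2]))
d=cam('top')
crop(d,260,165,320,225,10,'t13.png')
"
```

```text
t 14.65 pos [562.9 -56.   34.3] head -1.2 F [-0.4 -0.2 -0.2] w 24.6 N 3
[[[0.03, -0.01, 0.02], [-0.02, 0.01, 0.23], -0.46], [[0.03, -0.01, 0.02], [-0.02, 0.01, 0.23], -0.46], [[0.03, -0.01, 0.02], [-0.02, 0.01, 0.23], -0.46]]
[  -3.56215605 -131.13346065]
```

View pics/t13.png

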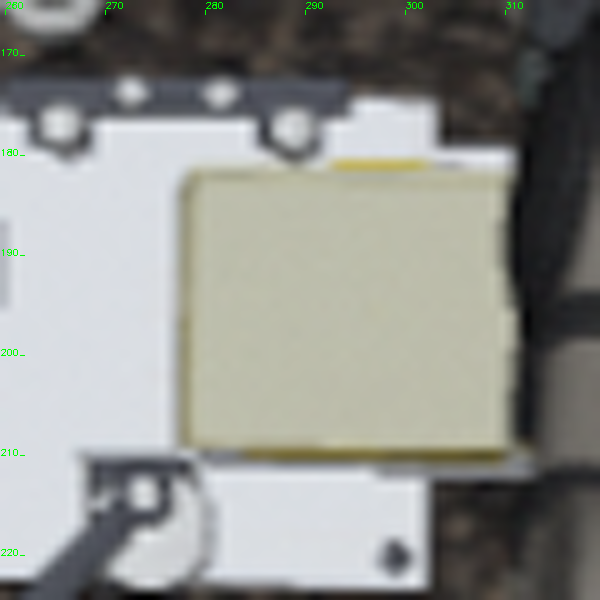

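drive_tool(
  targets=[
    [[0,0,0],[-0.1,0.02,0.1],-0.46],
    [[0,0,0],[-0.1,0,0.1],-0.46],
    [[0,0,0],[0,0,0],-0.46],
  ],
)

```text
time: 15.0
position: [557.3, -50.0, 33.5]
tcp_rot: [[1.0, 0.006, 0.022], [-0.022, -0.008, 1.0], [0.006, -1.0, -0.008]]
contact_force: [0.2, -1.7, 0.1]
gripper_width: 24.9
```

```bash
python3 -c "
from plan import *
from nest import *
plan([*n2w(-8,-110),33],-1.1,g=-.46,n=9,step=10)
p=bot.get_state()['position']; print(w2n(*p[:2]))
d=cam('top')
crop(d,260,165,320,225,10,'t14.png')
"
```

```text
t 15.0 pos [557.3 -50.   33.5] head -1.2 F [ 0.2 -1.7  0.1] w 24.9 N 2
[[[0.05, -0.02, 0.04], [0.02, 0.01, 0.25], -0.46], [[0.05, -0.02, 0.04], [0.02, 0.01, 0.25], -0.46]]
[  -9.28698598 -125.2130979 ]
```

View pics/t14.png

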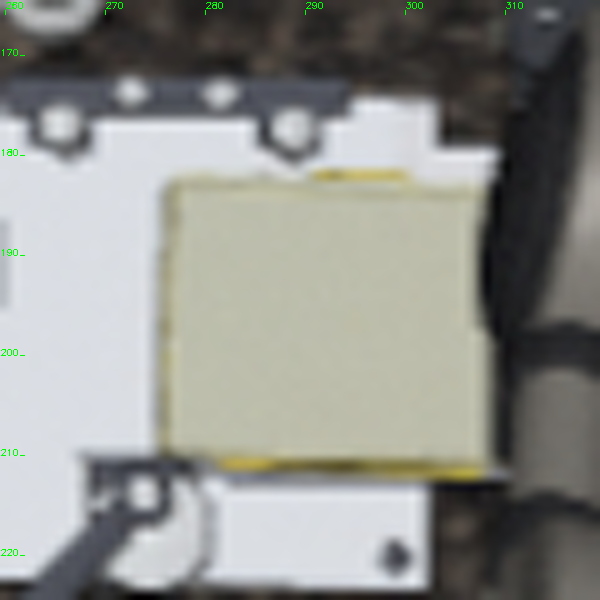

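drive_tool(
  targets=[
    [[0,0,0.03],[0,0.01,0.2],-0.46],
    [[0,0,0.03],[0.02,0,0.2],-0.46],
    [[0,0,0],[0.02,0,0.2],-0.46],
    [[0,0,0],[0,0,0],-0.46],
  ],
)

```text
time: 15.45
position: [559.5, -32.4, 33.4]
tcp_rot: [[1.0, 0.002, 0.023], [-0.023, -0.009, 1.0], [0.002, -1.0, -0.009]]
contact_force: [0.1, -0.6, -0.4]
gripper_width: 24.6
```

```bash
python3 -c "
from plan import *
from nest import *
plan([*n2w(-8,-90),33],-1.1,g=-.46,n=9,step=6)
p=bot.get_state()['position']; print(w2n(*p[:2]))
d=cam('top')
crop(d,250,165,310,225,10,'t15.png')
"
```

```text
t 15.45 pos [559.5 -32.4  33.4] head -1.3 F [ 0.1 -0.6 -0.4] w 24.6 N 3
[[[0.04, -0.01, 0.01], [-0.01, 0.0, 0.2], -0.46], [[0.04, -0.01, 0.01], [-0.01, 0.0, 0.2], -0.46], [[0.04, -0.01, 0.01], [-0.01, 0.0, 0.2], -0.46]]
[  -7.41663861 -107.59042111]
```

View pics/t15.png

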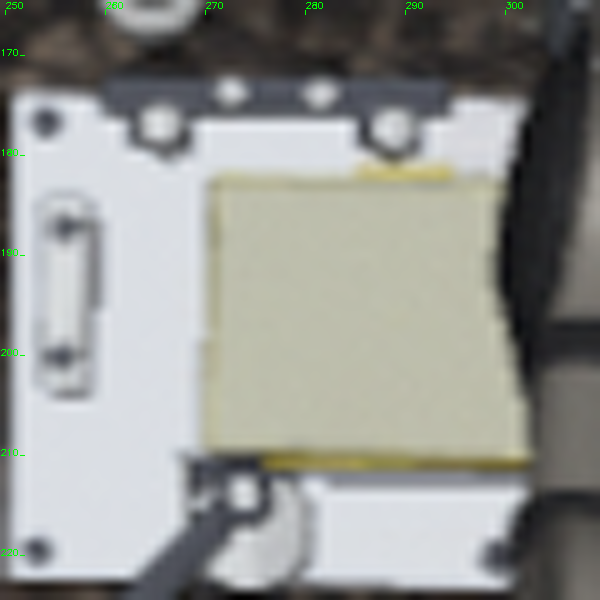

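The tab at (289,181) is passing the first dowel with no force. I'll keep going straight.

drive_tool(
  targets=[
    [[0,0,0],[-0.02,0,0.2],-0.46],
    [[0,0,0],[-0.02,0,0.2],-0.46],
    [[0,0,0],[-0.02,0,0.2],-0.46],
    [[0,0,0],[0,0,0.2],-0.46],
    [[0,0,0],[0,0,0],-0.46],
  ],
)

```text
time: 16.0
position: [559.1, -7.8, 33.4]
tcp_rot: [[1.0, 0.005, 0.023], [-0.023, -0.01, 1.0], [0.005, -1.0, -0.01]]
contact_force: [-0.2, -0.3, 0.0]
gripper_width: 24.9
```

```bash
python3 -c "
from plan import *
from nest import *
plan([*n2w(-8,-75),33],-1.1,g=-.46,n=9,step=6)
p=bot.get_state()['position']; print(w2n(*p[:2]))
d=cam('top')
crop(d,240,165,300,225,10,'t16.png')
"
```

```text
t 16.0 pos [559.1  -7.8  33.4] head -1.3 F [-0.2 -0.3  0. ] w 24.9 N 2
[[[0.06, -0.02, 0.03], [0.0, 0.01, 0.13], -0.46], [[0.06, -0.02, 0.03], [0.0, 0.01, 0.13], -0.46]]
[ -8.25749639 -82.93927585]
```

View pics/t16.png

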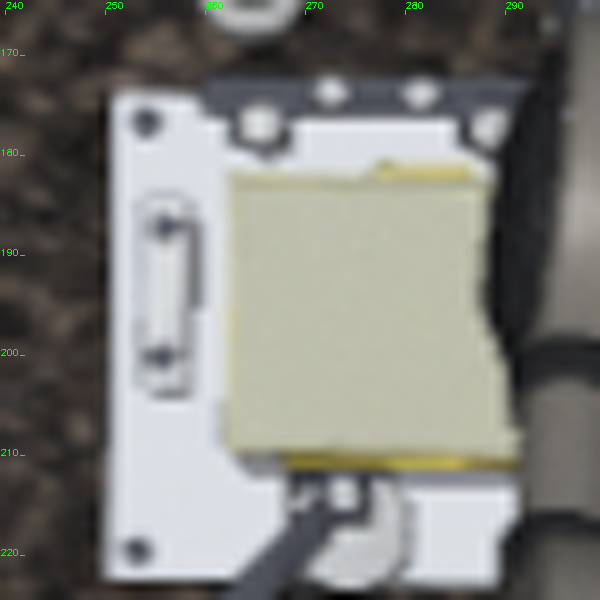

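drive_tool(
  targets=[
    [[0,0,0],[0,0,0.17],-0.46],
    [[0,0,0],[0,0,0.17],-0.46],
    [[0,0,0],[0,0,0],-0.46],
  ],
)

```text
time: 16.35
position: [558.9, 2.7, 33.2]
tcp_rot: [[1.0, 0.003, 0.023], [-0.023, -0.01, 1.0], [0.004, -1.0, -0.01]]
contact_force: [0.8, -0.8, -0.7]
gripper_width: 24.4
```

drive_tool(
  targets=[
    [[0,0,0],[0,0,0.08],-0.46],
    [[0,0,0],[0,0,0],-0.46],
  ],
)

```text
time: 16.55
position: [559.1, 4.6, 33.3]
tcp_rot: [[1.0, 0.004, 0.023], [-0.023, -0.012, 1.0], [0.004, -1.0, -0.012]]
contact_force: [1.3, -3.5, 0.3]
gripper_width: 24.9
```

```bash
python3 -c "
from plan import *
from nest import *
plan([*n2w(-8,-68),33],-1.1,g=-.46,n=9,step=6)
p=bot.get_state()['position']; print(w2n(*p[:2]))
"
```

```text
t 16.55 pos [559.1   4.6  33.3] head -1.3 F [ 1.3 -3.5  0.3] w 24.9 N 1
[[[0.15, -0.04, 0.05], [0.02, 0.01, 0.09], -0.46]]
[ -8.57255385 -70.62134138]
```

drive_tool(
  targets=[
    [[0,0,0],[0,0,0.1],-0.46],
    [[0,0,0],[0,0,0.1],-0.46],
  ],
)

```text
time: 16.75
position: [559.3, 4.6, 34.1]
tcp_rot: [[1.0, 0.004, 0.021], [-0.021, -0.021, 1.0], [0.004, -1.0, -0.021]]
contact_force: [-3.1, -18.4, 3.8]
gripper_width: 25.0
```

```bash
python3 -c "
from plan import *
from nest import *
plan([*n2w(-8,-68),33],-1.1,g=-.46,n=9,step=6)
p=bot.get_state()['position']; print(w2n(*p[:2]))
d=cam('top')
crop(d,240,165,300,225,10,'t17.png')
d=cam('side')
crop(d,230,140,320,230,6,'s17.png')
"
```

```text
t 16.75 pos [559.3   4.6  34.1] head -1.2 F [ -3.1 -18.4   3.8] w 25.0 N 1
[[[0.26, -0.02, 0.05], [0.01, 0.03, 0.09], -0.46]]
[ -8.33990145 -70.56893717]
```

View pics/t17.png

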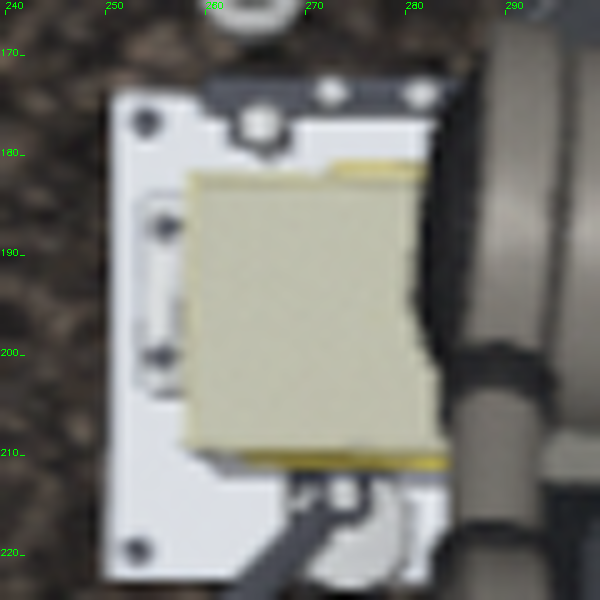

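View pics/s17.png

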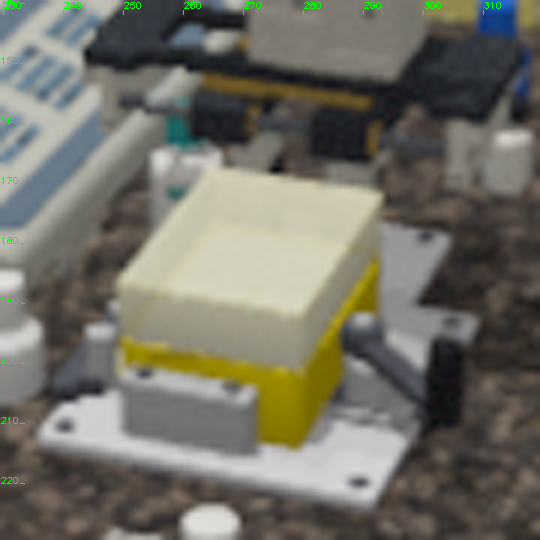

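The box is against the stop (18 N of push, no motion) and its tab now lies between the dowels. I'll retreat, turn and push it toward the dowels.

drive_tool(
  targets=[
    [[0.15,0,0],[0,0,-0.6],-0.46],
    [[0.1,0,0.03],[0,-0.7,-0.1],-0.46],
    [[0,0,0],[0,-0.9,0],-0.2],
    [[0,0,0],[0,-0.9,0],0.2],
    [[0,0,0],[0,-0.2,0],0.65],
  ],
)

```text
time: 17.35
position: [555.3, -15.3, 115.0]
tcp_rot: [[1.0, -0.009, 0.023], [-0.023, 0.005, 1.0], [-0.009, -1.0, 0.005]]
contact_force: [-0.1, 0.5, -0.3]
gripper_width: 44.2
```

```bash
python3 -c "
from plan import *
from nest import *
plan([*n2w(-70,-2),120],-91.1,g=.65,n=9,step=28)
"
```

```text
t 17.35 pos [555.3 -15.3 115. ] head -1.3 F [-0.1  0.5 -0.3] w 44.2 N 20
[[[0.0, 0.98, -0.01], [-0.1, -0.01, 0.15], 0.65], [[0.0, 0.98, -0.01], [-0.11, -0.01, 0.14], 0.65], [[0.0, 0.98, -0.01], [-0.12, -0.01, 0.13], 0.65], [[0.0, 0.98, -0.01], [-0.13, -0.01, 0.12], 0.65], [[0.0, 0.98, -0.01], [-0.14, -0.01, 0.11], 0.65], [[0.0, 0.98, -0.01], [-0.15, -0.01, 0.1], 0.65], [[0.0, 0.98, -0.01], [-0.15, -0.01, 0.09], 0.65], [[0.0, 0.98, -0.01], [-0.16, -0.01, 0.07], 0.65], [[0.0, 0.98, -0.01], [-0.17, -0.01, 0.06], 0.65]]
```

drive_tool(
  targets=[
    [[0,1,0],[-0.1,-0.02,0.15],0.65],
    [[0,1,0],[-0.11,-0.02,0.14],0.65],
    [[0,1,0],[-0.12,-0.02,0.13],0.65],
    [[0,1,0],[-0.13,-0.02,0.12],0.65],
    [[0,1,0],[-0.14,-0.02,0.11],0.65],
    [[0,1,0],[-0.15,-0.02,0.1],0.65],
    [[0,1,0],[-0.15,-0.02,0.09],0.65],
    [[0,1,0],[-0.16,-0.02,0.07],0.65],
  ],
)

```text
time: 18.15
position: [527.2, 26.6, 113.4]
tcp_rot: [[0.772, -0.021, 0.635], [-0.635, 0.011, 0.773], [-0.023, -1.0, -0.005]]
contact_force: [0.3, 0.5, 0.1]
gripper_width: 76.0
```

```bash
python3 -c "
from plan import *
from nest import *
plan([*n2w(-70,-2),120],-91.1,g=.65,n=8,step=28)
"
```

```text
t 18.15 pos [527.2  26.6 113.4] head -39.4 F [0.3 0.5 0.1] w 76.0 N 12
[[[0.02, 0.94, -0.02], [-0.15, -0.02, 0.05], 0.65], [[0.02, 0.94, -0.02], [-0.15, -0.02, 0.04], 0.65], [[0.02, 0.94, -0.02], [-0.15, -0.02, 0.03], 0.65], [[0.02, 0.94, -0.02], [-0.15, -0.02, 0.02], 0.65], [[0.02, 0.94, -0.02], [-0.15, -0.02, 0.01], 0.65], [[0.02, 0.94, -0.02], [-0.15, -0.02, -0.0], 0.65], [[0.02, 0.94, -0.02], [-0.15, -0.02, -0.02], 0.65], [[0.02, 0.94, -0.02], [-0.15, -0.02, -0.03], 0.65]]
```

drive_tool(
  targets=[
    [[0.02,0.94,-0.02],[-0.15,-0.02,0.05],0.65],
    [[0.02,0.94,-0.02],[-0.15,-0.02,0.04],0.65],
    [[0.02,0.94,-0.02],[-0.15,-0.02,0.03],0.65],
    [[0.02,0.94,-0.02],[-0.15,-0.02,0.02],0.65],
    [[0.02,0.94,-0.02],[-0.15,-0.02,0.01],0.65],
    [[0.02,0.94,-0.02],[-0.15,-0.02,0],0.65],
    [[0.02,0.94,-0.02],[-0.15,-0.02,-0.02],0.65],
    [[0.02,0.94,-0.02],[-0.15,-0.02,-0.03],0.65],
  ],
)

```text
time: 18.95
position: [500.7, 64.3, 109.7]
tcp_rot: [[0.254, -0.022, 0.967], [-0.967, 0.013, 0.254], [-0.018, -1.0, -0.018]]
contact_force: [-0.2, 0.1, 0.1]
gripper_width: 75.5
```

```bash
python3 -c "
from plan import *
from nest import *
plan([*n2w(-70,-2),110],-91.1,g=.65,n=8,step=28)
"
```

```text
t 18.95 pos [500.7  64.3 109.7] head -75.3 F [-0.2  0.1  0.1] w 75.5 N 4
[[[0.06, 0.86, -0.05], [-0.08, -0.0, 0.01], 0.65], [[0.06, 0.86, -0.05], [-0.08, -0.0, 0.0], 0.65], [[0.06, 0.86, -0.05], [-0.08, -0.0, -0.0], 0.65], [[0.06, 0.86, -0.05], [-0.08, -0.0, -0.01], 0.65]]
```

drive_tool(
  targets=[
    [[0.06,0.88,-0.05],[-0.08,0,0.01],0.65],
    [[0.06,0.88,-0.05],[-0.08,0,0],0.65],
    [[0.06,0.88,-0.05],[-0.08,0,0],0.65],
    [[0.06,0.88,-0.05],[-0.08,0,-0.01],0.65],
    [[0,0,0],[0,0,0],0.65],
  ],
)

```text
time: 19.45
position: [494.2, 77.3, 104.3]
tcp_rot: [[-0.036, -0.012, 0.999], [-0.999, 0.002, -0.036], [-0.001, -1.0, -0.012]]
contact_force: [0.4, -0.3, 0.2]
gripper_width: 75.2
```

```bash
python3 -c "
from plan import *
from nest import *
plan([*n2w(-70,-1),32],-91.1,g=.65,n=8,step=20)
p=bot.get_state()['position']; print(w2n(*p[:2]))
d=cam('side')
crop(d,230,120,330,230,5,'s18.png')
d=cam('top')
crop(d,230,150,330,240,6,'t18.png')
"
```

```text
t 19.45 pos [494.2  77.3 104.3] head -92.1 F [ 0.4 -0.3  0.2] w 75.2 N 4
[[[0.04, -0.05, -0.0], [0.02, 0.6, 0.05], 0.65], [[0.04, -0.05, -0.0], [0.02, 0.6, 0.05], 0.65], [[0.04, -0.05, -0.0], [0.02, 0.6, 0.04], 0.65], [[0.04, -0.05, -0.0], [0.02, 0.6, 0.04], 0.65]]
[-74.80787447   0.87619771]
```

View pics/s18.png

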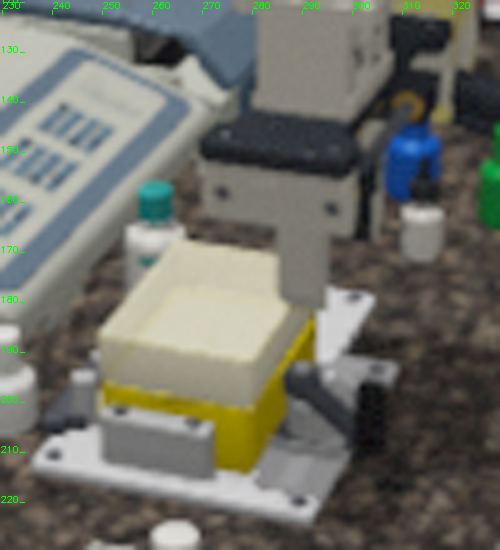

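View pics/t18.png

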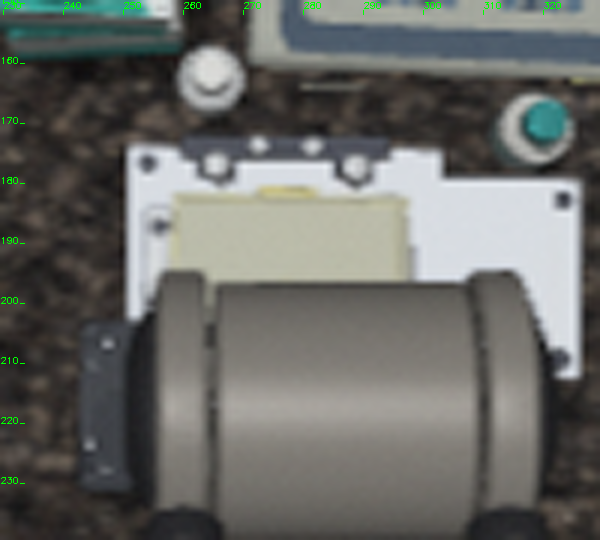

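drive_tool(
  targets=[
    [[0.04,-0.08,0],[0.05,0.2,0.16],0.65],
    [[0.04,-0.08,0],[0.02,0.6,0.02],0.65],
    [[0.04,-0.05,0],[0,0.6,0],0.65],
    [[0,0,0],[0,0.6,0],0.65],
    [[0,0,0],[0,0.4,0],0.65],
    [[0,0,0],[0,0,0],0.65],
  ],
)

```text
time: 20.15
position: [501.5, 73.6, 27.7]
tcp_rot: [[-0.009, -0.0, 1.0], [-1.0, 0.002, -0.009], [-0.002, -1.0, -0.0]]
contact_force: [0.2, 0.2, 0.2]
gripper_width: 75.8
```

```bash
python3 -c "
from plan import *
from nest import *
plan([*n2w(-58,-1),32],-91.1,g=.65,n=8,step=3)
p=bot.get_state()['position']; print(w2n(*p[:2]))
d=cam('side')
crop(d,230,120,330,230,5,'s19.png')
"
```

```text
t 20.15 pos [501.5  73.6  27.7] head -90.5 F [0.2 0.2 0.2] w 75.8 N 4
[[[0.0, 0.03, -0.01], [-0.01, -0.04, 0.08], 0.65], [[0.0, 0.03, -0.01], [-0.01, -0.04, 0.08], 0.65], [[0.0, 0.03, -0.01], [-0.01, -0.04, 0.08], 0.65], [[0.0, 0.03, -0.01], [-0.01, -0.04, 0.08], 0.65]]
[-67.4983938   -2.67663932]
```

View pics/s19.png

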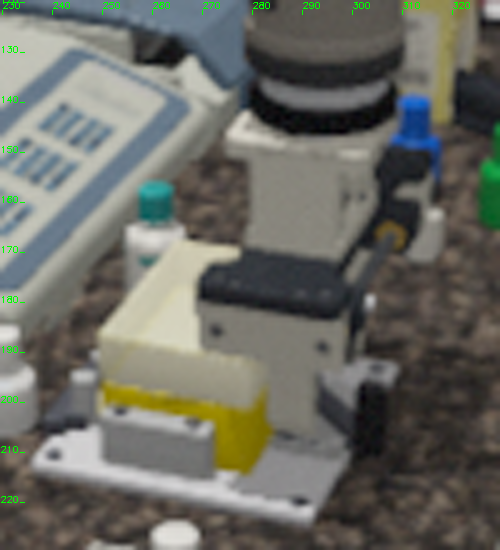

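drive_tool(
  targets=[
    [[0,0.08,0],[-0.03,-0.06,0.12],0.65],
    [[0,0.05,0],[-0.02,-0.05,0.12],0.65],
    [[0,0,0],[0,0,0.12],0.65],
    [[0,0,0],[0,0,0],0.65],
  ],
)

```text
time: 20.6
position: [513.5, 74.7, 33.2]
tcp_rot: [[-0.019, 0.0, 1.0], [-1.0, 0.002, -0.019], [-0.002, -1.0, 0.0]]
contact_force: [-0.3, -0.6, -1.1]
gripper_width: 75.7
```

drive_tool(
  targets=[
    [[0,0.02,0],[0,0,0.1],0.65],
    [[0,0,0],[0,0,0],0.65],
  ],
)

```text
time: 20.8
position: [516.8, 74.8, 33.5]
tcp_rot: [[-0.021, 0.001, 1.0], [-1.0, 0.002, -0.021], [-0.002, -1.0, 0.001]]
contact_force: [0.6, 0.3, -0.6]
gripper_width: 75.3
```

```bash
python3 -c "
from plan import *
from nest import *
plan([*n2w(-50,-1),32],-91.1,g=.65,n=8,step=3)
p=bot.get_state()['position']; print(w2n(*p[:2]))
"
```

```text
t 20.8 pos [516.8  74.8  33.5] head -91.2 F [ 0.6  0.3 -0.6] w 75.3 N 1
[[[-0.01, -0.02, -0.03], [-0.01, 0.05, 0.07], 0.65]]
[-52.20758595  -1.16913411]
```

drive_tool(
  targets=[
    [[0,0,0],[0,0,0.06],0.65],
    [[0,0,0],[0,0,0],0.65],
  ],
)

```text
time: 21.0
position: [518.3, 74.9, 33.6]
tcp_rot: [[-0.021, 0.0, 1.0], [-1.0, 0.002, -0.021], [-0.002, -1.0, 0.0]]
contact_force: [-1.6, -0.2, -1.5]
gripper_width: 75.6
```

drive_tool(
  targets=[
    [[0,0,0],[0,0,0.06],0.65],
    [[0,0,0],[0,0,0],0.65],
  ],
)

```text
time: 21.2
position: [518.1, 74.9, 33.7]
tcp_rot: [[-0.021, -0.004, 1.0], [-1.0, 0.002, -0.021], [-0.002, -1.0, -0.004]]
contact_force: [-0.1, 0.1, 0.8]
gripper_width: 75.6
```

drive_tool(
  targets=[
    [[0,0,0],[0,0,0.06],0.65],
    [[0,0,0],[0,0,0],0.65],
  ],
)

```text
time: 21.4
position: [518.0, 74.9, 33.8]
tcp_rot: [[-0.021, -0.008, 1.0], [-1.0, 0.002, -0.021], [-0.002, -1.0, -0.008]]
contact_force: [0.2, 0.7, 0.2]
gripper_width: 75.6
```

```bash
python3 -c "
from plan import *
from nest import *
plan([*n2w(-50,-1),32],-91.1,g=.65,n=8,step=3)
p=bot.get_state()['position']; print(w2n(*p[:2]))
d=cam('top')
crop(d,230,150,330,240,6,'t19.png')
"
```

```text
t 21.4 pos [518.   74.9  33.8] head -91.2 F [0.2 0.7 0.2] w 75.6 N 1
[[[0.11, -0.02, -0.02], [-0.0, 0.06, 0.03], 0.65]]
[-51.02618958  -1.07259126]
```

View pics/t19.png

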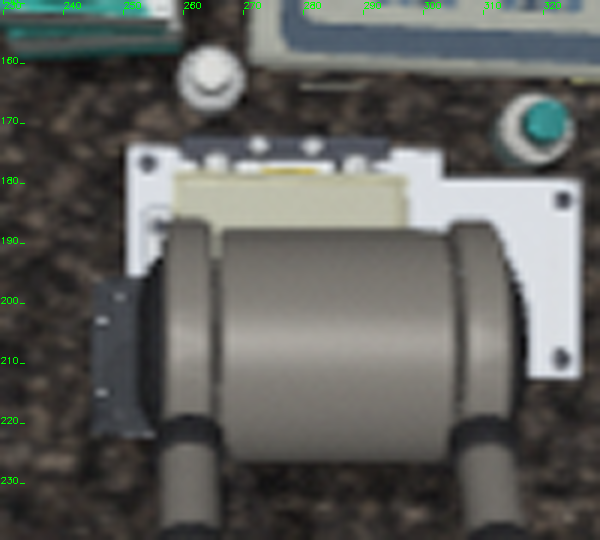

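drive_tool(
  targets=[
    [[0.1,0,0],[0,0,0.05],0.65],
    [[0,0,0],[0,0,0.1],0.65],
  ],
)

```text
time: 21.65
position: [518.1, 74.9, 33.7]
tcp_rot: [[-0.021, -0.01, 1.0], [-1.0, 0.002, -0.021], [-0.002, -1.0, -0.01]]
contact_force: [-18.3, -0.4, 16.9]
gripper_width: 75.7
```

drive_tool(
  targets=[
    [[0,0,0],[0,0,0.15],0.65],
  ],
)

```text
time: 21.75
position: [517.7, 74.9, 33.6]
tcp_rot: [[-0.021, -0.02, 1.0], [-1.0, 0.002, -0.021], [-0.001, -1.0, -0.02]]
contact_force: [-24.5, -1.3, 19.9]
gripper_width: 75.7
```

```bash
python3 -c "
from plan import *
from nest import *
d=cam('top')
crop(d,250,165,310,200,12,'t20.png')
plan([*n2w(-66,-1),32],-91.1,g=.65,n=8,step=3)
p=bot.get_state()['position']; print(w2n(*p[:2]))
for u,v in ((259.5,179.5),(298,179.5)): print(w2n(*px2w(d,u,v,78)[:2]))
"
```

```text
t 21.8 pos [517.7  74.9  33.6] head -91.2 F [-21.2  -0.5  16.4] w 75.8 N 5
[[[0.05, -0.0, -0.0], [-0.0, 0.01, -0.1], 0.65], [[0.05, -0.0, -0.0], [-0.0, 0.01, -0.1], 0.65], [[0.05, -0.0, -0.0], [-0.0, 0.01, -0.1], 0.65], [[0.05, -0.0, -0.0], [-0.0, 0.01, -0.1], 0.65], [[0.05, -0.0, -0.0], [-0.0, 0.01, -0.1], 0.65]]
[-51.33823169  -1.07698484]
[40.0583229  53.93732349]
[ 41.84829439 -60.31441383]
```

View pics/t20.png

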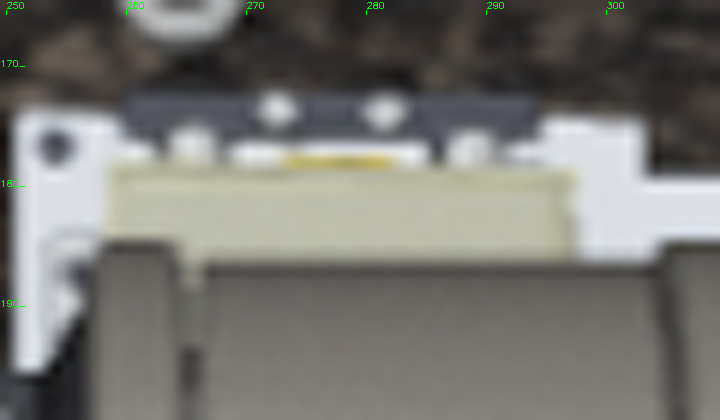

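drive_tool(
  targets=[
    [[0.1,0,0],[0,-0.05,-0.3],0.65],
    [[0.1,0,0],[0,-0.05,-0.2],0.65],
    [[0.05,0,0],[0,-0.6,0],0.65],
    [[0,0,0],[0,-0.9,0],0.65],
    [[0,0,0],[0,-0.9,0],0.4],
    [[0,0,0],[0,-0.3,-0.8],0.0],
    [[0,0,0],[0,0,-0.9],-0.5],
    [[0,0,0],[0,0,-0.5],-0.5],
  ],
)

```text
time: 22.6
position: [442.7, 76.2, 122.6]
tcp_rot: [[-0.021, 0.021, 1.0], [-1.0, 0.001, -0.021], [-0.002, -1.0, 0.021]]
contact_force: [-0.0, -0.6, 0.5]
gripper_width: 48.2
```

```bash
python3 -c "
from plan import *
from nest import *
d=cam('top')
crop(d,240,160,310,235,8,'t21.png')
d=cam('side')
crop(d,230,140,330,230,6,'s21.png')
plan([*n2w(-130,70),90],-91.1,g=.65,n=8,step=28)
"
```

```text
t 22.7 pos [442.4  76.3 122.4] head -91.2 F [0.2 0.7 0.7] w 40.3 N 3
[[[-0.08, -0.01, -0.01], [-0.79, 0.36, -0.05], 0.65], [[-0.08, -0.01, -0.01], [-0.79, 0.36, -0.04], 0.65], [[-0.08, -0.01, -0.01], [-0.79, 0.36, -0.04], 0.65]]
```

View pics/t21.png

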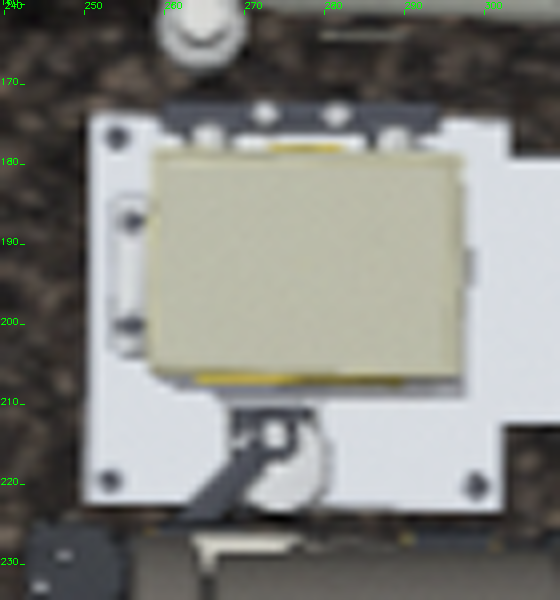

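View pics/s21.png

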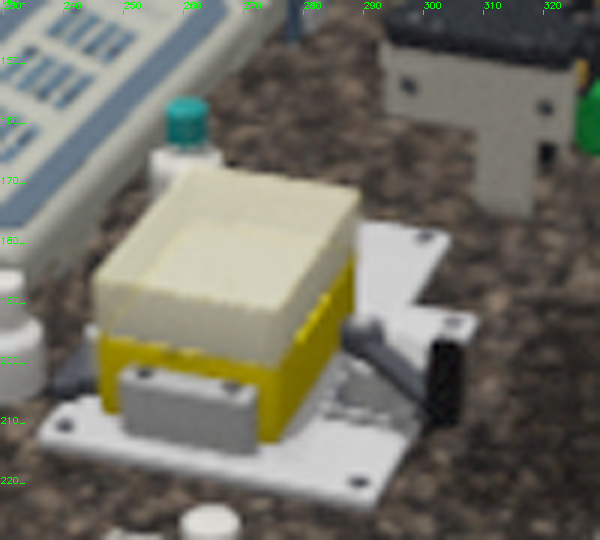

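```bash
python3 -c "
from fit import *
from nest import *
t=cam('top')
px=[(258.9,178.9),(258.5,206.4),(297,206.6),(297.3,179.3)]
x,r=fit([(t,[[-40.5,-59,78],[40.5,-59,78],[40.5,59,78],[-40.5,59,78]],px)],[570,75,3.12]); print(w2n(*x[:2]),x[2]-np.pi-NA,r.ravel().round(2))
# model contact: predicted lid/box pose home overlay
for fx in (49.5,51.2):
  P=[[*n2w(a+fx-48.5,b),z] for z in (78,) for a in (-40.5,40.5) for b in (-59,59)]
  print(w2px(t,P).round(1).tolist())
"
```

```text
[ 1.45721287 -1.24789273] 0.0054033248651276615 [-0.75  0.05 -0.64 -0.16  0.78  0.05  0.6   0.06]
[[297.3, 206.9], [257.4, 206.3], [297.6, 179.6], [257.8, 179.0]]
[[297.3, 206.3], [257.4, 205.7], [297.6, 179.0], [257.8, 178.4]]
```

The box sits square, fitted at nest x ≈ 1.5, yaw ≈ 0.005 and y ≈ -1 ± 1.5. I'll give it a short check push toward the stop with closed fingers before using the lever.

```bash
python3 -c "
from plan import *
from nest import *
plan([*n2w(2,-90),118],-91.1,g=-1,n=8,step=28)
"
```

```text
t 22.75 pos [443.8  76.2 122.5] head -91.2 F [0.5 0.2 1.2] w 36.5 N 6
[[[-0.04, -0.0, -0.0], [0.49, 0.04, 0.71], -1], [[-0.04, -0.0, -0.0], [0.49, 0.04, 0.71], -1], [[-0.04, -0.0, -0.0], [0.49, 0.03, 0.71], -1], [[-0.04, -0.0, -0.0], [0.49, 0.03, 0.71], -1], [[-0.04, -0.0, -0.0], [0.49, 0.03, 0.71], -1], [[-0.04, -0.0, -0.0], [0.49, 0.03, 0.71], -1]]
```

drive_tool(
  targets=[
    [[-0.04,0,0],[0.49,0.02,0.71],-1],
    [[-0.04,0,0],[0.49,0.02,0.71],-1],
    [[-0.04,0,0],[0.49,0.02,0.71],-1],
    [[-0.04,0,0],[0.49,0.02,0.71],-1],
    [[-0.04,0,0],[0.49,0.02,0.71],-1],
    [[-0.04,0,0],[0.49,0.02,0.71],-1],
    [[0,0,0],[0,0,0],-1],
  ],
)

```text
time: 23.45
position: [585.2, -19.7, 120.5]
tcp_rot: [[-0.02, 0.015, 1.0], [-1.0, -0.0, -0.02], [-0.0, -1.0, 0.015]]
contact_force: [-0.1, 0.3, -0.3]
gripper_width: 0.5
```

```bash
python3 -c "
from plan import *
from nest import *
plan([*n2w(2,-90),40],-91.1,g=-1,n=8,step=22)
p=bot.get_state()['position']; print(w2n(*p[:2]))
"
```

```text
t 23.45 pos [585.2 -19.7 120.5] head -91.1 F [-0.1  0.3 -0.3] w 0.5 N 4
[[[-0.05, -0.0, -0.0], [-0.04, 0.67, -0.14], -1], [[-0.05, -0.0, -0.0], [-0.04, 0.67, -0.14], -1], [[-0.05, -0.0, -0.0], [-0.04, 0.67, -0.14], -1], [[-0.05, -0.0, -0.0], [-0.04, 0.67, -0.14], -1]]
[ 18.0203997  -94.38551134]
```

drive_tool(
  targets=[
    [[-0.05,0,0],[0,0.3,-0.45],-1],
    [[-0.05,0,0],[0,0.8,-0.05],-1],
    [[-0.05,0,0],[0,0.8,0],-1],
    [[0,0,0],[0,0.7,0],-1],
    [[0,0,0],[-0.2,0,0],-1],
  ],
)

```text
time: 23.95
position: [575.6, -14.5, 39.0]
tcp_rot: [[-0.022, 0.009, 1.0], [-1.0, -0.001, -0.022], [0.0, -1.0, 0.009]]
contact_force: [-0.2, 0.3, 0.2]
gripper_width: 0.6
```

drive_tool(
  targets=[
    [[0,0,0],[-0.2,0,0],-1],
  ],
)

```text
time: 24.05
position: [576.2, -8.0, 39.1]
tcp_rot: [[-0.022, 0.009, 1.0], [-1.0, -0.0, -0.022], [0.0, -1.0, 0.009]]
contact_force: [-0.4, 0.1, 0.6]
gripper_width: 0.3
```

```bash
python3 -c "
from plan import *
from nest import *
plan([*n2w(2,-78),40],-91.1,g=-1,n=8,step=22)
p=bot.get_state()['position']; print(w2n(*p[:2]))
"
```

```text
t 24.05 pos [576.2  -8.   39.1] head -91.3 F [-0.4  0.1  0.6] w 0.3 N 1
[[[-0.11, -0.04, 0.0], [-0.16, -0.03, -0.23], -1]]
[  8.82061993 -82.804783  ]
```

drive_tool(
  targets=[
    [[0,0,0],[-0.07,0,-0.1],-1],
  ],
)

```text
time: 24.15
position: [574.0, -4.9, 39.8]
tcp_rot: [[-0.021, 0.01, 1.0], [-1.0, -0.0, -0.021], [0.0, -1.0, 0.01]]
contact_force: [0.7, -0.4, 0.2]
gripper_width: 0.2
```

drive_tool(
  targets=[
    [[0,0,0],[-0.07,0,0],-1],
  ],
)

```text
time: 24.25
position: [574.1, -2.5, 40.7]
tcp_rot: [[-0.021, 0.011, 1.0], [-1.0, -0.001, -0.021], [0.001, -1.0, 0.011]]
contact_force: [-4.9, -13.4, 1.1]
gripper_width: 0.1
```

drive_tool(
  targets=[
    [[0,0,0],[-0.07,0,0],-1],
  ],
)

```text
time: 24.35
position: [574.2, -2.3, 41.7]
tcp_rot: [[-0.019, 0.012, 1.0], [-1.0, -0.005, -0.019], [0.005, -1.0, 0.012]]
contact_force: [-3.4, -17.6, 0.4]
gripper_width: 0.4
```

drive_tool(
  targets=[
    [[0,0,0],[-0.07,0,0],-1],
  ],
)

```text
time: 24.45
position: [574.2, -2.2, 42.6]
tcp_rot: [[-0.018, 0.012, 1.0], [-1.0, -0.008, -0.018], [0.008, -1.0, 0.012]]
contact_force: [-2.4, -10.9, -0.1]
gripper_width: 0.4
```

The push met firm resistance at once (13 N, TCP at nest y = -77 = -58 - 19), so the box is home in y. Now the lever.

drive_tool(
  targets=[
    [[-0.1,0,0.1],[0.4,0,0],-1],
    [[-0.05,0,0],[0,-0.8,0],-1],
    [[0,0,0],[0,-1,0],-1],
    [[0,0,0],[0,-0.8,0],-0.6],
  ],
)

```text
time: 24.85
position: [572.9, -14.6, 123.6]
tcp_rot: [[-0.018, -0.002, 1.0], [-1.0, -0.0, -0.018], [0.0, -1.0, -0.002]]
contact_force: [0.7, 0.3, 0.6]
gripper_width: 4.6
```

```bash
cat > lev.py <<'E'
from plan import *
from nest import *
def knob(a,r=68): 
    th=np.radians(125)+a; return n2w(-61+r*np.cos(th),9+r*np.sin(th)), np.degrees(th+NA)+90-360
def ang(X,Y):
    n=w2n(X,Y)-[-61,9]; return np.arctan2(n[1],n[0])%(2*np.pi)-np.radians(125), np.hypot(*n)
E
python3 -c "
from lev import *
k,h=knob(.2); print(k,h)
plan([*k,122],h,g=-.1,n=8,step=28)
"
```

```text
[459.81776632 132.98320393] -134.6581117978886
t 24.85 pos [572.9 -14.6 123.6] head -91.0 F [0.7 0.3 0.6] w 4.6 N 10
[[[0.0, 0.95, 0.0], [-0.48, 0.01, -0.39], -0.1], [[0.0, 0.95, 0.0], [-0.45, 0.01, -0.42], -0.1], [[0.0, 0.95, 0.0], [-0.42, 0.01, -0.45], -0.1], [[0.0, 0.95, 0.0], [-0.39, 0.01, -0.49], -0.1], [[0.0, 0.95, 0.0], [-0.35, 0.01, -0.51], -0.1], [[0.0, 0.95, 0.0], [-0.31, 0.01, -0.54], -0.1], [[0.0, 0.95, 0.0], [-0.27, 0.01, -0.56], -0.1], [[0.0, 0.95, 0.0], [-0.22, 0.01, -0.58], -0.1]]
```

drive_tool(
  targets=[
    [[0,0.98,0],[-0.48,0,-0.39],-0.1],
    [[0,0.98,0],[-0.45,0,-0.42],-0.1],
    [[0,0.98,0],[-0.42,0,-0.45],-0.1],
    [[0,0.98,0],[-0.39,0,-0.49],-0.1],
    [[0,0.98,0],[-0.35,0,-0.51],-0.1],
    [[0,0.98,0],[-0.31,0,-0.54],-0.1],
    [[0,0.98,0],[-0.27,0,-0.56],-0.1],
    [[0,0.98,0],[-0.22,0,-0.58],-0.1],
  ],
)

```text
time: 25.65
position: [488.8, 108.3, 136.5]
tcp_rot: [[-0.623, 0.027, 0.782], [-0.782, -0.003, -0.623], [-0.015, -1.0, 0.023]]
contact_force: [-0.6, -0.2, -1.0]
gripper_width: 41.4
```

```bash
python3 -c "
from lev import *
k,h=knob(.2)
plan([*k,110],h,g=-.1,n=8,step=28)
d=cam('side'); crop(d,250,100,350,230,5,'s22.png')
# compare box region
t=cam('top'); crop(t,240,160,310,235,8,'t22.png')
"
```

```text
t 25.65 pos [488.8 108.3 136.5] head -128.5 F [-0.6 -0.2 -1. ] w 41.4 N 2
[[[-0.14, 0.67, -0.1], [-0.01, 0.43, -0.64], -0.1], [[-0.14, 0.67, -0.1], [0.02, 0.43, -0.64], -0.1]]
```

View pics/s22.png

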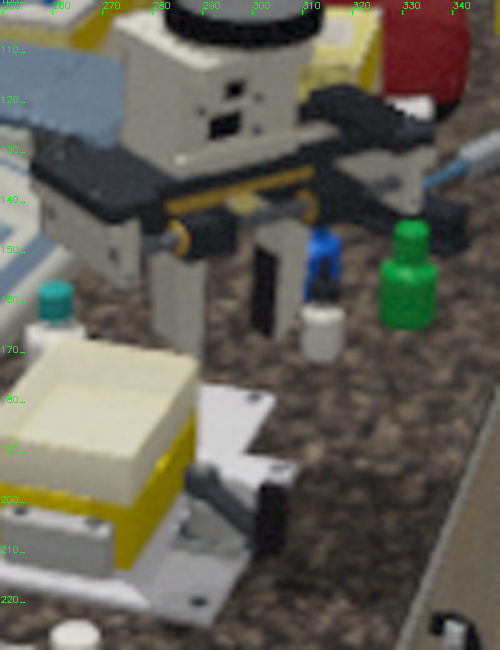

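View pics/t22.png

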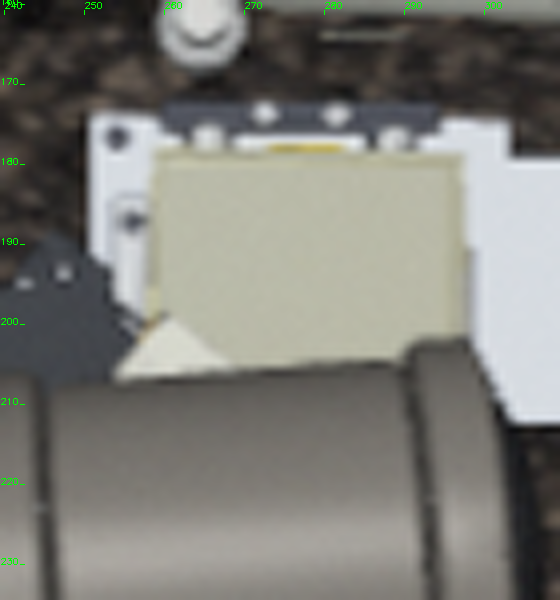

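drive_tool(
  targets=[
    [[-0.14,0.67,-0.1],[-0.01,0.3,-0.66],-0.1],
    [[-0.14,0.67,-0.1],[0.02,0.3,-0.66],-0.1],
    [[0,0,0],[0,0,0],-0.1],
  ],
)

```text
time: 26.05
position: [459.6, 134.3, 120.0]
tcp_rot: [[-0.698, 0.005, 0.716], [-0.716, 0.001, -0.698], [-0.004, -1.0, 0.003]]
contact_force: [-0.6, 0.7, -1.0]
gripper_width: 41.4
```

```bash
python3 -c "
from lev import *
k,h=knob(.2)
plan([*k,50],h,g=-.1,n=8,step=22)
d=cam('side'); crop(d,250,100,350,230,5,'s23.png')
"
```

```text
t 26.05 pos [459.6 134.3 120. ] head -134.3 F [-0.6  0.7 -1. ] w 41.4 N 4
[[[-0.01, 0.02, -0.01], [0.01, 0.58, 0.01], -0.1], [[-0.01, 0.02, -0.01], [0.01, 0.58, 0.01], -0.1], [[-0.01, 0.02, -0.01], [0.01, 0.58, 0.01], -0.1], [[-0.01, 0.02, -0.01], [0.01, 0.58, 0.01], -0.1]]
```

View pics/s23.png

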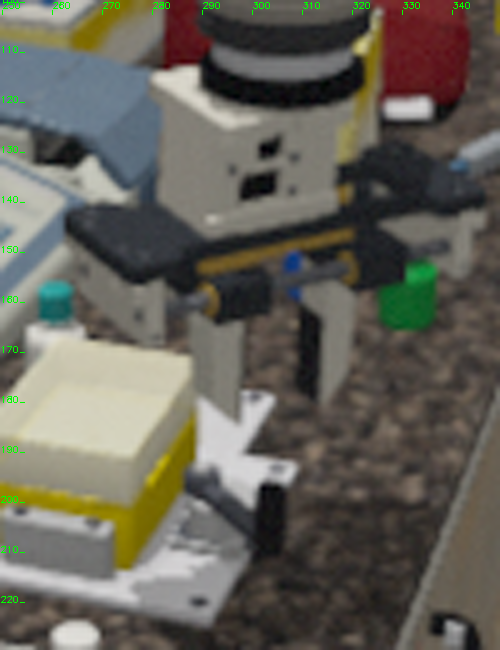

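Fingers straddle the knob at (304,197). I'll descend and grip lightly.

drive_tool(
  targets=[
    [[0,0.02,0],[0.01,0.58,0.01],-0.1],
    [[0,0.02,0],[0,0.58,0.01],-0.1],
    [[0,0,0],[0,0.58,0],-0.1],
    [[0,0,0],[0,0.55,0],-0.1],
    [[0,0,0],[0,0,0],-0.8],
    [[0,0,0],[0,0,0],-0.8],
    [[0,0,0],[0,0,0],-0.8],
    [[0,0,0],[0,0,0],-0.8],
  ],
  grip_force=8,
)

```text
time: 26.9
position: [473.4, 128.0, 56.8]
tcp_rot: [[-0.691, 0.025, 0.723], [-0.723, -0.001, -0.691], [-0.017, -1.0, 0.019]]
contact_force: [-1.2, -2.8, -1.7]
gripper_width: 13.7
```

```bash
python3 -c "
from lev import *
p=bot.get_state()['position']; print(ang(*p[:2])); 
k,h=knob(.2)
plan([*k,50],h,g=-.8,n=8,step=22)
d=cam('side'); crop(d,250,130,330,230,6,'s24.png')
"
```

```text
(np.float64(0.09153574703341016), np.float64(55.170383472323024))
t 26.9 pos [473.4 128.   56.8] head -133.7 F [-1.2 -2.8 -1.7] w 13.7 N 1
[[[-0.23, 0.21, -0.22], [0.2, 0.21, -0.45], -0.8]]
```

View pics/s24.png

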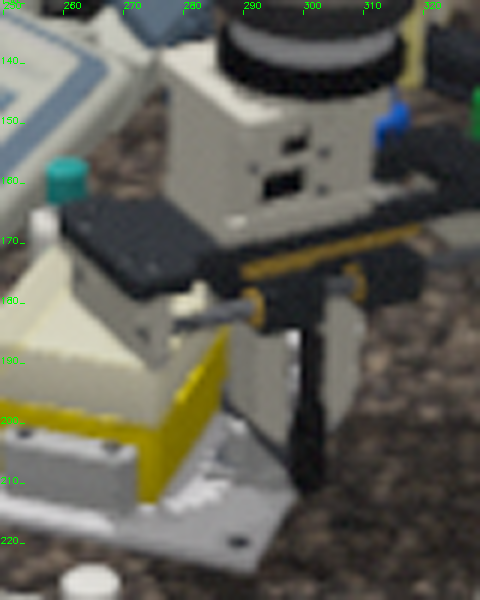

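drive_tool(
  targets=[
    [[0,0,0],[0,0,0],-0.2],
    [[0,0,0],[0,0,0],-0.2],
  ],
)

```text
time: 27.15
position: [474.5, 128.2, 57.9]
tcp_rot: [[-0.691, 0.029, 0.723], [-0.723, 0.0, -0.691], [-0.02, -1.0, 0.021]]
contact_force: [-0.1, 0.8, -0.4]
gripper_width: 23.8
```

```bash
python3 -c "
from lev import *
p=bot.get_state()['position']; print(ang(*p[:2])); 
k,h=knob(.17)
plan([*k,50],h,g=-.2,n=8,step=8)
d=cam('side'); crop(d,250,130,330,230,6,'s25.png',w2px(d,[[*knob(a)[0],74] for a in (.1,.2,.3)]))
"
```

```text
(np.float64(0.07308943946201163), np.float64(54.68663967464865))
t 27.15 pos [474.5 128.2  57.9] head -133.7 F [-0.1  0.8 -0.4] w 23.8 N 3
[[[-0.08, 0.2, -0.08], [0.05, 0.08, -0.16], -0.2], [[-0.08, 0.2, -0.08], [0.06, 0.08, -0.15], -0.2], [[-0.08, 0.2, -0.08], [0.06, 0.09, -0.15], -0.2]]
```

View pics/s25.png

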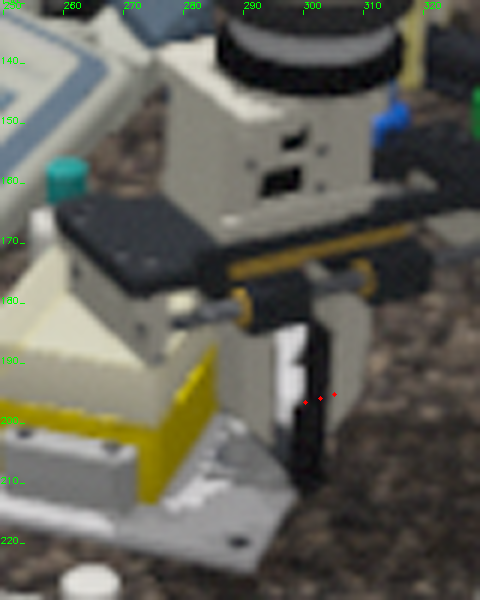

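drive_tool(
  targets=[
    [[-0.08,0.05,-0.08],[0,0.06,-0.16],-0.2],
    [[-0.08,0,-0.08],[0,0.1,-0.16],-0.2],
    [[-0.06,0,-0.06],[0,0.1,-0.12],-0.2],
    [[0,0,0],[0,0,0],-0.2],
  ],
)

```text
time: 27.6
position: [464.8, 138.9, 49.7]
tcp_rot: [[-0.694, 0.003, 0.72], [-0.72, 0.0, -0.694], [-0.002, -1.0, 0.002]]
contact_force: [-0.1, 0.2, 0.1]
gripper_width: 36.7
```

```bash
python3 -c "
from lev import *
p=bot.get_state()['position']; print(ang(*p[:2])); 
k,h=knob(.17)
plan([*k,50],h,g=-.2,n=8,step=8)
d=cam('side'); crop(d,250,130,330,230,6,'s26.png')
d=cam('top'); crop(d,240,160,310,240,6,'t26.png')
"
```

```text
(np.float64(0.08813134902877362), np.float64(68.99968068246301))
t 27.6 pos [464.8 138.9  49.7] head -133.9 F [-0.1  0.2  0.1] w 36.7 N 1
[[[-0.03, 0.54, -0.03], [0.19, -0.01, 0.02], -0.2]]
```

View pics/s26.png

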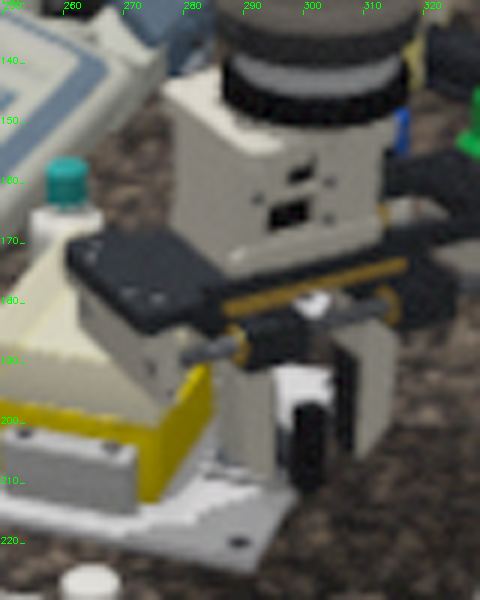

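drive_tool(
  targets=[
    [[0,0,0],[0,0,0],-0.48],
    [[0,0,0],[0,0,0],-0.48],
    [[0,-1,0],[0.18,0,0.01],-0.48],
    [[0,-1,0],[0.18,0,0.01],-0.48],
    [[0,-1,0],[0.18,0,0.01],-0.48],
    [[0,-1,0],[0.18,0,0.01],-0.48],
  ],
)

```text
time: 28.3
position: [453.9, 121.7, 50.5]
tcp_rot: [[-0.422, 0.007, 0.906], [-0.906, 0.003, -0.423], [-0.005, -1.0, 0.005]]
contact_force: [-0.3, 3.8, 0.1]
gripper_width: 23.9
```

```bash
cat >> lev.py <<'E'
def arc(a1,r=68,z=50,g=-.48,da=.08,n=8):
    s=bot.get_state(); p=np.array(s["position"]); R=np.array(s["tcp_rot"]); a0,r0=ang(*p[:2])
    N=max(1,int(np.ceil(abs(a1-a0)/da-1e-6))); rows=[]; hh=np.degrees(np.arctan2(R[1,0],R[0,0]))
    F=np.array(s["contact_force"]); print("t",round(s["time"],2),"ang",round(a0,3),"r",round(r0,1),"z",p[2].round(1),"headerr",round(hh-knob(a0)[1],1),"F tool",(R.T@F).round(1),"w",round(s["gripper_width"],1),"N",N)
    Rc,pc=R,p
    for i in range(1,min(N,n)+1):
        a=a0+(a1-a0)*i/N; k,h=knob(a,r0+(r-r0)*min(1,i/3)); h=np.radians(h)
        T=np.array([*k,p[2]+(z-p[2])*min(1,i/3)]); Rt=np.array([[np.cos(h),0,-np.sin(h)],[np.sin(h),0,np.cos(h)],[0,-1,0]])
        rv=Rn.from_matrix(Rc.T@Rt).as_rotvec()
        m=np.linalg.norm(rv)/.085
        if m>1: Rt=Rc@Rn.from_rotvec(rv/m).as_matrix(); rv=rv/m
        rows.append([list(map(float,np.clip(rv/.08,-1,1).round(2))),list(map(float,(Rc.T@(T-pc)/30).round(3))),g]); Rc,pc=Rt,T
    print(json.dumps(rows))
E
python3 -c "
from lev import *
arc(1.1)
d=cam('side'); crop(d,250,130,330,230,6,'s27.png')
"
```

```text
t 28.3 ang 0.387 r 65.4 z 50.5 headerr 8.9 F tool [-3.3 -0.1 -1.9] w 23.9 N 9
[[[-0.06, 0.96, -0.07], [0.169, 0.004, -0.049], -0.48], [[0.0, -0.99, 0.0], [0.177, 0.006, -0.022], -0.48], [[0.0, -0.99, 0.0], [0.179, 0.006, -0.022], -0.48], [[0.0, -0.99, 0.0], [0.179, 0.0, 0.007], -0.48], [[0.0, -0.99, 0.0], [0.179, 0.0, 0.007], -0.48], [[0.0, -0.99, 0.0], [0.179, 0.0, 0.007], -0.48], [[0.0, -0.99, 0.0], [0.179, 0.0, 0.007], -0.48], [[0.0, -0.99, 0.0], [0.179, 0.0, 0.007], -0.48]]
```

View pics/s27.png

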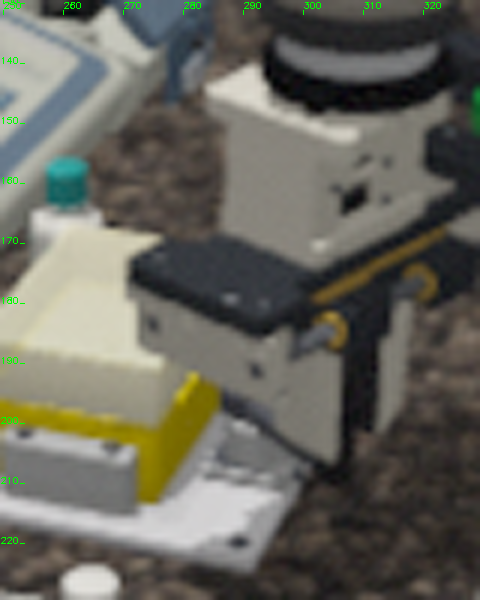

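drive_tool(
  targets=[
    [[0,-0.6,0],[0.17,0,-0.03],-0.48],
    [[0,-0.7,0],[0.18,0,-0.02],-0.48],
    [[0,-0.8,0],[0.18,0,-0.01],-0.48],
    [[0,-0.85,0],[0.18,0,0],-0.48],
    [[0,-0.9,0],[0.18,0,0],-0.48],
    [[0,-0.95,0],[0.18,0,0],-0.48],
    [[0,-1,0],[0.18,0,0.01],-0.48],
  ],
)

```text
time: 29.05
position: [441.2, 87.3, 50.2]
tcp_rot: [[0.036, 0.003, 0.999], [-0.999, 0.006, 0.036], [-0.006, -1.0, 0.004]]
contact_force: [-1.3, 2.5, -0.4]
gripper_width: 23.9
```

```bash
python3 -c "
from lev import *
arc(1.5)
"
```

```text
t 29.05 ang 0.948 r 67.1 z 50.2 headerr 3.9 F tool [-2.6  0.4 -1.2] w 23.9 N 7
[[[-0.05, -0.14, -0.07], [0.176, 0.001, -0.015], -0.48], [[0.0, -0.99, 0.0], [0.178, 0.002, -0.003], -0.48], [[0.0, -0.99, 0.0], [0.178, 0.002, -0.003], -0.48], [[0.0, -0.99, 0.0], [0.178, 0.0, 0.007], -0.48], [[0.0, -0.99, 0.0], [0.178, 0.0, 0.007], -0.48], [[0.0, -0.99, 0.0], [0.178, 0.0, 0.007], -0.48], [[0.0, -0.99, 0.0], [0.178, 0.0, 0.007], -0.48]]
```

drive_tool(
  targets=[
    [[0,-0.5,0],[0.18,0,-0.01],-0.48],
    [[0,-0.8,0],[0.18,0,0],-0.48],
    [[0,-0.9,0],[0.18,0,0],-0.48],
    [[0,-1,0],[0.18,0,0.01],-0.48],
    [[0,-1,0],[0.18,0,0.01],-0.48],
    [[0,-1,0],[0.18,0,0.01],-0.48],
  ],
)

```text
time: 29.65
position: [446.7, 56.1, 50.0]
tcp_rot: [[0.442, 0.001, 0.897], [-0.897, 0.008, 0.442], [-0.007, -1.0, 0.004]]
contact_force: [-0.6, 2.1, 0.0]
gripper_width: 23.9
```

```bash
python3 -c "
from lev import *
arc(1.6,da=.04)
"
```

```text
t 29.65 ang 1.421 r 68.0 z 50.0 headerr 0.9 F tool [-2.1  0.   0.4] w 23.9 N 5
[[[-0.05, -0.24, -0.09], [0.081, -0.0, 0.001], -0.48], [[0.0, -0.45, 0.0], [0.081, 0.0, 0.002], -0.48], [[0.0, -0.45, 0.0], [0.081, 0.0, 0.002], -0.48], [[0.0, -0.45, 0.0], [0.081, 0.0, 0.001], -0.48], [[0.0, -0.45, 0.0], [0.081, 0.0, 0.001], -0.48]]
```

drive_tool(
  targets=[
    [[0,-0.4,0],[0.09,0,0],-0.48],
    [[0,-0.5,0],[0.09,0,0],-0.48],
    [[0,-0.5,0],[0.09,0,0],-0.48],
  ],
)

```text
time: 29.95
position: [450.4, 48.9, 50.0]
tcp_rot: [[0.539, -0.0, 0.842], [-0.842, 0.009, 0.539], [-0.008, -1.0, 0.005]]
contact_force: [-0.2, 1.6, -0.9]
gripper_width: 23.9
```

```bash
python3 -c "
from lev import *
arc(1.6,da=.04)
"
```

```text
t 29.95 ang 1.54 r 68.2 z 50.0 headerr 0.5 F tool [-1.4  0.9  0.7] w 23.9 N 2
[[[-0.06, -0.27, -0.1], [0.068, -0.001, 0.002], -0.48], [[0.0, -0.37, 0.0], [0.068, -0.0, 0.003], -0.48]]
```

drive_tool(
  targets=[
    [[0,-0.5,0],[0.09,0,0],-0.48],
    [[0,-0.5,0],[0.09,0,0],-0.48],
  ],
)

```text
time: 30.15
position: [453.4, 44.7, 49.9]
tcp_rot: [[0.604, -0.001, 0.797], [-0.797, 0.01, 0.604], [-0.008, -1.0, 0.005]]
contact_force: [-1.1, 2.3, -0.2]
gripper_width: 23.9
```

```bash
python3 -c "
from lev import *
arc(1.7,da=.04)
"
```

```text
t 30.15 ang 1.616 r 68.2 z 49.9 headerr 0.7 F tool [-2.5  0.2  0.5] w 23.9 N 3
[[[-0.06, -0.2, -0.1], [0.064, -0.001, 0.002], -0.48], [[0.0, -0.35, 0.0], [0.064, -0.001, 0.003], -0.48], [[0.0, -0.35, 0.0], [0.064, -0.001, 0.003], -0.48]]
```

Tangential force is still about 2 N, which is friction only. I'll continue in small steps of about 0.03 to 0.04 rad.

drive_tool(
  targets=[
    [[0,-0.4,0],[0.08,0,0],-0.48],
  ],
)

```text
time: 30.25
position: [454.8, 42.9, 49.9]
tcp_rot: [[0.629, -0.001, 0.778], [-0.778, 0.01, 0.629], [-0.009, -1.0, 0.005]]
contact_force: [-0.7, 1.4, 0.3]
gripper_width: 23.8
```

drive_tool(
  targets=[
    [[0,-0.4,0],[0.08,0,0],-0.48],
  ],
)

```text
time: 30.35
position: [456.1, 41.2, 49.9]
tcp_rot: [[0.653, -0.002, 0.758], [-0.758, 0.01, 0.653], [-0.009, -1.0, 0.005]]
contact_force: [-0.4, 1.4, 0.3]
gripper_width: 23.5
```

```bash
python3 -c "
from lev import *
arc(1.8,da=.04)
"
```

```text
t 30.35 ang 1.682 r 68.2 z 49.9 headerr 0.5 F tool [-1.4 -0.3  0.6] w 23.5 N 3
[[[-0.07, -0.38, -0.11], [0.09, -0.002, 0.003], -0.48], [[0.0, -0.49, 0.0], [0.09, -0.001, 0.004], -0.48], [[0.0, -0.49, 0.0], [0.089, -0.001, 0.004], -0.48]]
```

drive_tool(
  targets=[
    [[0,-0.4,0],[0.08,0,0],-0.48],
  ],
)

```text
time: 30.45
position: [457.6, 39.5, 49.8]
tcp_rot: [[0.676, -0.002, 0.737], [-0.737, 0.011, 0.676], [-0.01, -1.0, 0.005]]
contact_force: [-0.7, 2.4, 1.0]
gripper_width: 23.9
```

```bash
python3 -c "
from lev import *
arc(1.8,da=.04)
"
```

```text
t 30.45 ang 1.714 r 68.2 z 49.8 headerr 0.5 F tool [-2.2 -1.   1.1] w 23.9 N 3
[[[-0.07, -0.26, -0.12], [0.065, -0.002, 0.003], -0.48], [[0.0, -0.36, 0.0], [0.065, -0.002, 0.003], -0.48], [[0.0, -0.36, 0.0], [0.065, -0.002, 0.003], -0.48]]
```

drive_tool(
  targets=[
    [[0,-0.4,0],[0.08,0,0],-0.48],
  ],
)

```text
time: 30.55
position: [459.1, 37.9, 49.8]
tcp_rot: [[0.699, -0.003, 0.715], [-0.715, 0.011, 0.699], [-0.01, -1.0, 0.006]]
contact_force: [-0.5, 1.9, 0.7]
gripper_width: 24.1
```

drive_tool(
  targets=[
    [[0,-0.4,0],[0.08,0,0],-0.48],
  ],
)

```text
time: 30.65
position: [460.6, 36.3, 49.8]
tcp_rot: [[0.721, -0.003, 0.693], [-0.693, 0.011, 0.721], [-0.01, -1.0, 0.006]]
contact_force: [-0.4, 1.6, -0.0]
gripper_width: 24.1
```

drive_tool(
  targets=[
    [[0,-0.4,0],[0.08,0,0],-0.48],
  ],
)

```text
time: 30.75
position: [462.2, 34.8, 49.8]
tcp_rot: [[0.742, -0.004, 0.67], [-0.67, 0.012, 0.742], [-0.011, -1.0, 0.006]]
contact_force: [0.0, 2.5, 0.7]
gripper_width: 24.2
```

```bash
python3 -c "
from lev import *
arc(1.9,da=.04)
"
```

```text
t 30.75 ang 1.81 r 68.2 z 49.8 headerr 0.3 F tool [-1.7 -0.7  1.9] w 24.2 N 3
[[[-0.08, -0.3, -0.14], [0.068, -0.003, 0.003], -0.48], [[0.0, -0.37, 0.0], [0.068, -0.002, 0.003], -0.48], [[0.0, -0.37, 0.0], [0.068, -0.002, 0.003], -0.48]]
```

drive_tool(
  targets=[
    [[0,-0.4,0],[0.08,0,0],-0.48],
  ],
)

```text
time: 30.85
position: [463.8, 33.4, 49.7]
tcp_rot: [[0.763, -0.005, 0.647], [-0.646, 0.012, 0.763], [-0.011, -1.0, 0.006]]
contact_force: [-1.5, 1.3, 1.0]
gripper_width: 23.9
```

drive_tool(
  targets=[
    [[0,-0.4,0],[0.08,0,0],-0.48],
  ],
)

```text
time: 30.95
position: [465.5, 32.0, 49.7]
tcp_rot: [[0.783, -0.005, 0.622], [-0.622, 0.013, 0.783], [-0.012, -1.0, 0.006]]
contact_force: [-0.4, 1.8, 0.4]
gripper_width: 24.0
```

```bash
python3 -c "
from lev import *
arc(1.9,da=.04)
d=cam('top'); crop(d,240,160,310,240,8,'t30.png')
"
```

```text
t 30.95 ang 1.874 r 68.2 z 49.7 headerr 0.3 F tool [-1.5 -0.4  1.2] w 24.0 N 1
[[[-0.08, -0.27, -0.15], [0.06, -0.004, 0.003], -0.48]]
```

View pics/t30.png

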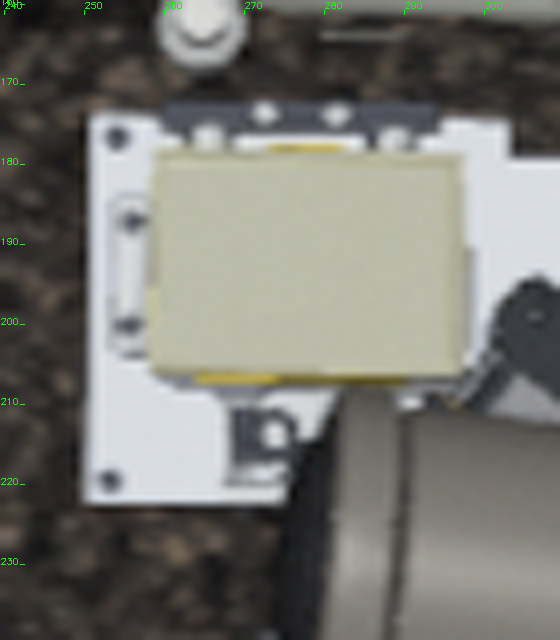

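drive_tool(
  targets=[
    [[0,-0.4,0],[0.08,0,0],-0.48],
  ],
)

```text
time: 31.1
position: [467.3, 30.5, 49.7]
tcp_rot: [[0.802, -0.006, 0.597], [-0.597, 0.013, 0.802], [-0.012, -1.0, 0.007]]
contact_force: [-1.4, 2.2, 0.0]
gripper_width: 23.9
```

drive_tool(
  targets=[
    [[0,-0.4,0],[0.08,0,0],-0.48],
  ],
)

```text
time: 31.2
position: [469.1, 29.3, 49.7]
tcp_rot: [[0.82, -0.006, 0.572], [-0.572, 0.013, 0.82], [-0.013, -1.0, 0.007]]
contact_force: [-1.2, 1.6, 1.5]
gripper_width: 23.8
```

```bash
python3 -c "
from lev import *
arc(2,da=.04)
"
```

```text
t 31.2 ang 1.94 r 68.2 z 49.7 headerr 0.1 F tool [-1.9 -1.5  0.6] w 23.8 N 2
[[[-0.09, -0.35, -0.16], [0.068, -0.004, 0.004], -0.48], [[0.0, -0.38, 0.0], [0.068, -0.003, 0.004], -0.48]]
```

drive_tool(
  targets=[
    [[0,-0.4,0],[0.08,0,0],-0.48],
  ],
)

```text
time: 31.3
position: [470.8, 28.1, 49.6]
tcp_rot: [[0.838, -0.007, 0.546], [-0.546, 0.013, 0.838], [-0.013, -1.0, 0.007]]
contact_force: [-0.3, 2.2, 0.2]
gripper_width: 23.9
```

```bash
python3 -c "
from lev import *
arc(2,da=.04)
d=cam('side'); crop(d,240,150,330,230,8,'s31.png')
d=cam('top'); crop(d,240,160,310,240,8,'t31.png')
"
```

```text
t 31.3 ang 1.971 r 68.2 z 49.6 headerr 0.1 F tool [-1.5 -0.2  1.7] w 23.9 N 1
[[[-0.09, -0.34, -0.16], [0.067, -0.005, 0.004], -0.48]]
```

View pics/s31.png

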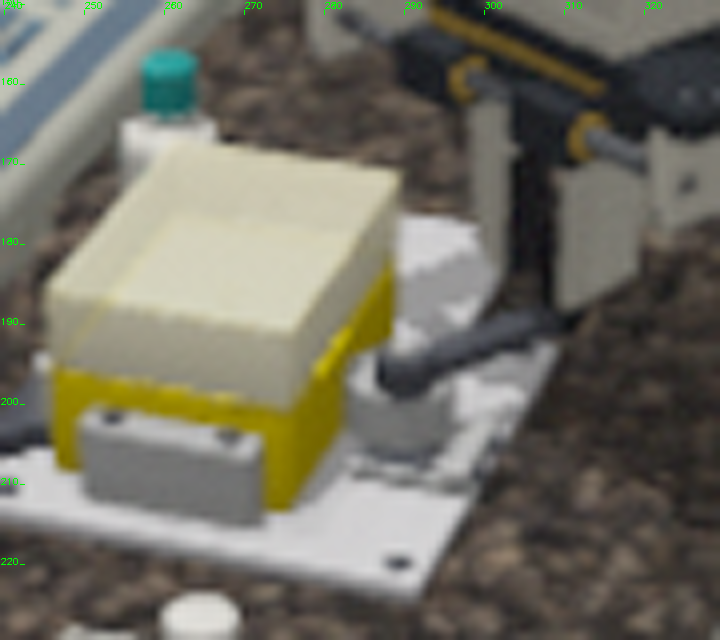

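drive_tool(
  targets=[
    [[0,-0.4,0],[0.08,0,0],-0.48],
  ],
)

```text
time: 31.5
position: [472.5, 26.9, 49.5]
tcp_rot: [[0.854, -0.008, 0.521], [-0.521, 0.013, 0.854], [-0.014, -1.0, 0.008]]
contact_force: [-1.2, 2.4, 1.2]
gripper_width: 23.9
```

drive_tool(
  targets=[
    [[0,-0.4,0],[0.08,0,0],-0.48],
  ],
)

```text
time: 31.6
position: [473.7, 26.0, 49.3]
tcp_rot: [[0.869, -0.009, 0.494], [-0.494, 0.014, 0.869], [-0.015, -1.0, 0.007]]
contact_force: [-3.3, 2.0, 0.1]
gripper_width: 23.6
```

```bash
python3 -c "
from lev import *
arc(2.1,da=.04)
"
```

```text
t 31.6 ang 2.023 r 68.6 z 49.3 headerr 0.6 F tool [-3.9 -0.   0.2] w 23.6 N 2
[[[-0.1, -0.35, -0.19], [0.088, -0.009, 0.007], -0.48], [[0.0, -0.48, 0.0], [0.088, -0.007, 0.008], -0.48]]
```

Tangential force jumped from 2 to 3.9 N at TCP angle ≈ 2.01, so this is first touch. I'll go about 0.12 to 0.14 rad further in small steps.

drive_tool(
  targets=[
    [[0,-0.3,0],[0.08,-0.01,0],-0.48],
  ],
)

```text
time: 31.7
position: [474.9, 25.2, 49.4]
tcp_rot: [[0.881, -0.011, 0.474], [-0.474, 0.014, 0.881], [-0.017, -1.0, 0.007]]
contact_force: [-1.9, 4.2, -0.8]
gripper_width: 23.9
```

```bash
python3 -c "
from lev import *
arc(2.1,da=.04)
"
```

```text
t 31.7 ang 2.044 r 68.6 z 49.4 headerr 0.7 F tool [-3.6  0.9  2.8] w 23.9 N 2
[[[-0.09, -0.19, -0.21], [0.064, -0.008, 0.007], -0.48], [[0.0, -0.35, 0.0], [0.064, -0.007, 0.008], -0.48]]
```

drive_tool(
  targets=[
    [[0,-0.3,0],[0.08,-0.01,0],-0.48],
  ],
)

```text
time: 31.8
position: [476.1, 24.3, 49.3]
tcp_rot: [[0.892, -0.013, 0.453], [-0.452, 0.015, 0.892], [-0.019, -1.0, 0.007]]
contact_force: [-3.1, 3.5, -0.8]
gripper_width: 23.9
```

```bash
python3 -c "
from lev import *
arc(2.1,da=.04)
"
```

```text
t 31.8 ang 2.065 r 68.8 z 49.3 headerr 0.9 F tool [-4.3  0.9  1.7] w 23.9 N 1
[[[-0.09, -0.24, -0.23], [0.079, -0.009, 0.009], -0.48]]
```

drive_tool(
  targets=[
    [[0,-0.25,0],[0.08,-0.01,0.01],-0.48],
  ],
)

```text
time: 31.9
position: [477.2, 23.8, 49.2]
tcp_rot: [[0.901, -0.016, 0.434], [-0.434, 0.015, 0.901], [-0.022, -1.0, 0.007]]
contact_force: [-5.5, 3.4, -0.3]
gripper_width: 23.8
```

drive_tool(
  targets=[
    [[0,-0.25,0],[0.08,-0.01,0.01],-0.48],
  ],
)

```text
time: 32.0
position: [478.0, 23.2, 49.0]
tcp_rot: [[0.91, -0.02, 0.415], [-0.415, 0.016, 0.91], [-0.025, -1.0, 0.006]]
contact_force: [-5.9, 2.4, 1.5]
gripper_width: 23.8
```

```bash
python3 -c "
from lev import *
arc(2.12,da=.04)
"
```

```text
t 32.0 ang 2.097 r 68.9 z 49.0 headerr 1.4 F tool [-6.4 -1.3 -0.2] w 23.8 N 1
[[[-0.08, 0.03, -0.31], [0.052, -0.012, 0.01], -0.48]]
```

drive_tool(
  targets=[
    [[0,0,0],[-0.1,0,0],-0.2],
    [[0.05,0,0.2],[0,0,0],0.0],
    [[0,0,0.1],[0,-0.4,0],0.0],
    [[0,0,0],[0,-0.9,0],0.0],
    [[0,0,0],[0,-0.9,0],0.0],
    [[0,0,0],[-0.3,-0.9,-0.6],0.0],
    [[0,0,0],[-0.3,-0.3,-0.9],0.0],
  ],
)

```text
time: 32.7
position: [449.2, -13.9, 155.2]
tcp_rot: [[0.909, -0.034, 0.415], [-0.414, 0.028, 0.91], [-0.043, -0.999, 0.012]]
contact_force: [-0.9, -0.4, 0.0]
gripper_width: 45.6
```

```bash
python3 -c "
from lev import *
plan([400,-40,200],-25,g=0,step=28)
d=cam('side'); crop(d,240,150,330,230,8,'s33.png')
np.save('s33.npy',d['img'])
d=cam('top'); crop(d,240,160,310,240,8,'t33.png')
"
```

```text
t 32.7 pos [449.2 -13.9 155.2] head -24.5 F [-0.9 -0.4  0. ] w 45.6 N 3
[[[-0.05, 0.04, -0.18], [-0.4, -0.49, -0.48], 0], [[-0.05, 0.04, -0.18], [-0.39, -0.49, -0.49], 0], [[-0.05, 0.04, -0.18], [-0.38, -0.49, -0.49], 0]]
```

View pics/s33.png

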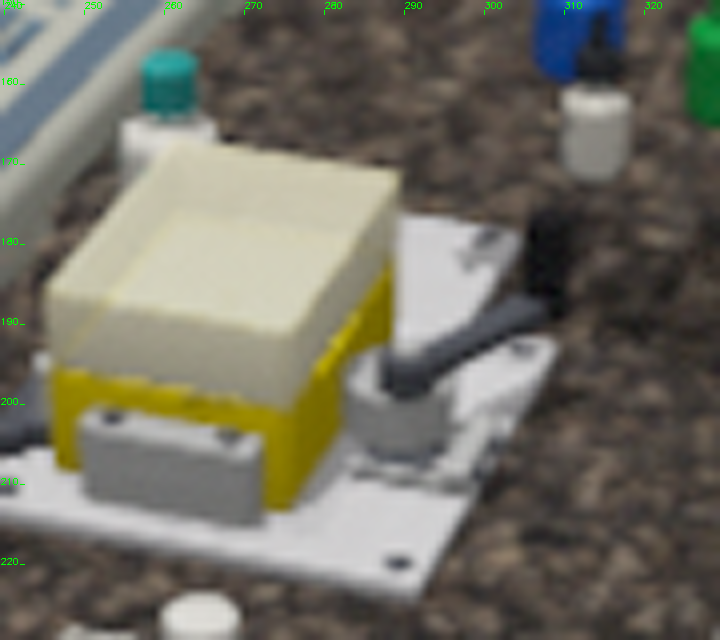

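View pics/t33.png

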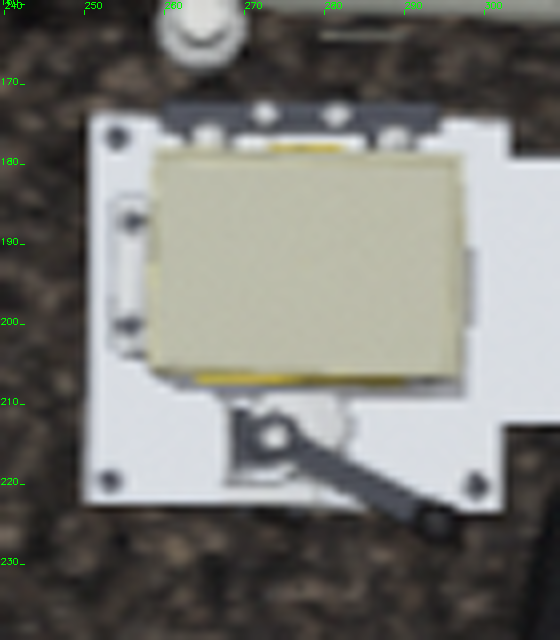

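```bash
python3 -c "
from lev import *
d=cam('top')
k=px2w(d,294.1,225.1,74); h=px2w(d,273.9,213.9,51); print('knob',k,ang(k[0],k[1]),'hub nest',w2n(*h[:2]))
a=None
for n in ('t21','t30','t31','t33'):
    g=cv2.imread(f'pics/{n}.png',0).astype(float)
    c=g[418:452,258:292]; w=np.clip(c-150,0,None); yy,xx=np.mgrid[:34,:34]; print(n,'hub centroid',(w*xx).sum()/w.sum()/8,(w*yy).sum()/w.sum()/8)
    f=np.float32(g); 
    b=[]
    for (y0,y1,x0,x1) in ((400,500,225,258),(150,395,130,470),(100,150,160,440),(410,445,226,250)):
        b.append(f[y0:y1,x0:x1])
    if a is None: a=b
    print([np.round(np.array(cv2.phaseCorrelate(p,q,cv2.createHanningWindow(p.shape[::-1],cv2.CV_32F))[0])/8,2) for p,q in zip(a,b)])
"
cat > cmp.py <<'E'
import cv2,numpy as np
r=[cv2.resize(cv2.imread(f'pics/{n}.png')[390:520,200:470],None,fx=2.9,fy=2.9) for n in ('t21','t33')]
cv2.imwrite('pics/cmp.png',cv2.resize(np.vstack(r),(600,580)))
E
python3 cmp.py
```

```text
knob [474.64493734  26.26629211  74.        ] (np.float64(2.0327106703171482), np.float64(67.79977618056049)) hub nest [-61.13756748   8.73604375]
t21 hub centroid 2.0809030045721753 2.0722077073807967
[array([0., 0.]), array([ 0., -0.]), array([-0., -0.]), array([0., 0.])]
t30 hub centroid 2.1028212654924983 2.0732061317677757
[array([-0.02, -0.06]), array([-0.05, -0.01]), array([0., 0.]), array([0.  , 0.05])]
t31 hub centroid 2.111706068023705 2.081019711414584
[array([-0.03,  0.01]), array([ 0.01, -0.03]), array([-0.03,  0.  ]), array([0.01, 0.06])]
t33 hub centroid 2.0723494134127125 2.3893144808264752
[array([0.05, 0.05]), array([ 0.04, -0.  ]), array([-0.01,  0.01]), array([0.03, 0.08])]
```

View pics/cmp.png

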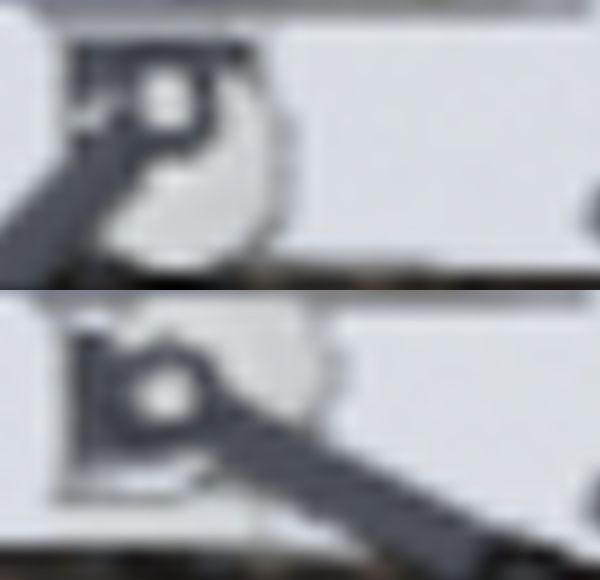

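```bash
python3 -c "
from lev import *
def cen(g,it=8):
    cx,cy=275.,435.
    for _ in range(it):
        p=cv2.getRectSubPix(g,(31,31),(cx,cy)).astype(float); yy,xx=np.mgrid[-15:16,-15:16]
        w=np.clip(p-130,0,None)*(np.hypot(xx,yy)<15); cx+=(w*xx).sum()/w.sum(); cy+=(w*yy).sum()/w.sum()
    return cx/8,cy/8
for n in ('t21','t30','t31','t33'):
    g=np.float32(cv2.imread(f'pics/{n}.png',0)); print(n,np.round(cen(g),3))
for i in range(3):
    d=cam('top'); im=cv2.resize(np.ascontiguousarray(d['img'][160:240,240:310,::-1]),None,fx=8,fy=8,interpolation=cv2.INTER_CUBIC); print(np.round(cen(np.float32(cv2.cvtColor(im,cv2.COLOR_BGR2GRAY))),3))
print(d['fy'],(d['R']@np.array([507,84,51])+d['t'])[2]/d['fy'])
s=bot.get_state(); print(s['time'],s['contact_force'])
"
```

```text
t21 [34.322 54.311]
t30 [34.34  54.317]
t31 [34.354 54.325]
t33 [34.313 54.61 ]
[34.311 54.612]
[34.318 54.615]
[34.314 54.609]
349.7391331063466 3.0287151748440837
33.0 [-6.64415848e-01  2.72792419e-01 -3.83075367e-04]
```

Tracking the hub gives a slide of about 0.9 mm, and exactly 0 before first touch. The geometry agrees (≈ 0.08 rad past touch). That is within the hold range but near its low end, so I'll nudge about 0.05 rad more.

```bash
python3 -c "
from lev import *
k,h=knob(2.03); print(k,h)
plan([*k,105],h,g=0,step=25)
"
```

```text
[474.38581747  26.18369473] -29.806835288947923
t 33.0 pos [447.6 -13.2 152.1] head -24.6 F [-0.7  0.3 -0. ] w 45.7 N 3
[[[-0.03, 0.38, -0.21], [0.11, 0.52, 0.52], 0], [[-0.03, 0.38, -0.21], [0.09, 0.52, 0.52], 0], [[-0.03, 0.38, -0.21], [0.07, 0.52, 0.52], 0]]
```

drive_tool(
  targets=[
    [[-0.03,0.4,-0.21],[0.11,0.52,0.52],0],
    [[-0.03,0.4,-0.21],[0.09,0.52,0.52],0],
    [[-0.03,0.4,-0.21],[0.07,0.52,0.52],0],
    [[0,0,0],[0,0,0],0],
  ],
)

```text
time: 33.4
position: [477.0, 28.8, 101.7]
tcp_rot: [[0.864, 0.001, 0.504], [-0.504, -0.0, 0.864], [0.001, -1.0, 0.001]]
contact_force: [-0.3, 0.5, -0.1]
gripper_width: 46.1
```

```bash
python3 -c "
from lev import *
k,h=knob(2.03)
plan([*k,50],h,g=0,step=20)
d=cam('side'); crop(d,260,120,340,220,6,'s34.png')
"
```

```text
t 33.4 pos [477.   28.8 101.7] head -30.3 F [-0.3  0.5 -0.1] w 46.1 N 3
[[[-0.0, -0.03, 0.01], [-0.01, 0.57, -0.04], 0], [[-0.0, -0.03, 0.01], [-0.01, 0.57, -0.04], 0], [[-0.0, -0.03, 0.01], [-0.01, 0.57, -0.04], 0]]
```

View pics/s34.png

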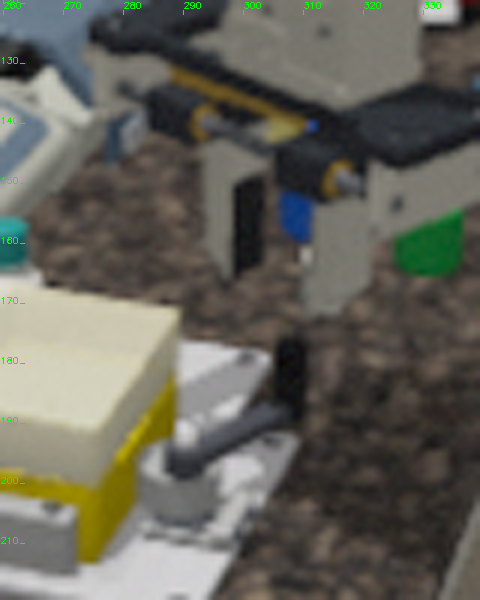

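drive_tool(
  targets=[
    [[0,-0.05,0],[-0.01,0.4,-0.13],0],
    [[0,-0.03,0],[0,0.65,0],0],
    [[0,0,0],[0,0.65,0],0],
    [[0,0,0],[0,0,0],-0.48],
    [[0,0,0],[0,0,0],-0.48],
    [[0,0,0],[0,0,0],-0.48],
  ],
)

```text
time: 34.05
position: [477.3, 23.5, 53.2]
tcp_rot: [[0.87, 0.004, 0.492], [-0.492, -0.0, 0.87], [0.004, -1.0, 0.002]]
contact_force: [0.8, 0.2, 0.2]
gripper_width: 27.1
```

```bash
python3 -c "
from lev import *
arc(2.1,da=.03)
"
```

```text
t 34.05 ang 2.085 r 69.0 z 53.2 headerr -2.9 F tool [ 0.6 -0.2  0.6] w 27.1 N 1
[[[-0.02, -0.81, 0.05], [0.033, 0.036, 0.013], -0.48]]
```

drive_tool(
  targets=[
    [[0,-0.2,0],[0,0.05,0],-0.48],
    [[0,-0.2,0],[0.05,0.05,0.01],-0.48],
  ],
)

```text
time: 34.25
position: [478.5, 23.0, 51.7]
tcp_rot: [[0.887, 0.004, 0.462], [-0.462, -0.0, 0.887], [0.004, -1.0, 0.002]]
contact_force: [-6.2, 1.3, 3.2]
gripper_width: 24.2
```

```bash
python3 -c "
from lev import *
arc(2.145,da=.03)
"
```

```text
t 34.25 ang 2.105 r 68.9 z 51.7 headerr -2.0 F tool [-6.1 -3.2 -1.7] w 24.2 N 2
[[[-0.02, -0.69, 0.05], [0.045, 0.02, 0.012], -0.48], [[0.0, -0.25, 0.0], [0.046, 0.019, 0.01], -0.48]]
```

drive_tool(
  targets=[
    [[0,-0.4,0],[0.08,0,0.01],-0.48],
  ],
)

```text
time: 34.35
position: [479.2, 22.7, 51.7]
tcp_rot: [[0.902, 0.001, 0.432], [-0.432, 0.001, 0.902], [0.0, -1.0, 0.001]]
contact_force: [-4.6, 4.4, 1.0]
gripper_width: 24.1
```

```bash
python3 -c "
from lev import *
arc(2.145,da=.03)
"
```

```text
t 34.35 ang 2.116 r 68.8 z 51.7 headerr -0.7 F tool [-6.  -1.   1.9] w 24.1 N 1
[[[-0.01, -0.52, 0.01], [0.066, 0.019, 0.011], -0.48]]
```

drive_tool(
  targets=[
    [[0,-0.4,0],[0.09,0,0.01],-0.48],
    [[0,-0.2,0],[0.09,0,0.01],-0.48],
  ],
)

```text
time: 34.55
position: [480.2, 22.6, 51.3]
tcp_rot: [[0.923, -0.009, 0.384], [-0.384, 0.003, 0.923], [-0.009, -1.0, -0.0]]
contact_force: [-6.0, 2.2, 3.8]
gripper_width: 24.2
```

```bash
python3 -c "
from lev import *
arc(2.145,da=.03)
"
```

```text
t 34.55 ang 2.129 r 68.6 z 51.3 headerr 1.5 F tool [-6.5 -3.8 -0.3] w 24.2 N 1
[[[0.0, 0.13, -0.11], [0.036, 0.014, 0.006], -0.48]]
```

```bash
cat > hub.py <<'E'
from lev import *
def cen(g,it=8):
    cx,cy=275.,435.
    for _ in range(it):
        p=cv2.getRectSubPix(g,(31,31),(cx,cy)).astype(float); yy,xx=np.mgrid[-15:16,-15:16]
        w=np.clip(p-130,0,None)*(np.hypot(xx,yy)<15); cx+=(w*xx).sum()/w.sum(); cy+=(w*yy).sum()/w.sum()
    return cx/8,cy/8
d=cam('top'); im=cv2.resize(np.ascontiguousarray(d['img'][160:240,240:310,::-1]),None,fx=8,fy=8,interpolation=cv2.INTER_CUBIC); c=cen(np.float32(cv2.cvtColor(im,cv2.COLOR_BGR2GRAY)));print(np.round(c,3),'slide mm',round((c[1]-54.317)*3.03,2))
E
python3 hub.py; python3 -c "
from h import *
d=cam('top'); crop(d,240,160,310,240,8,'t35.png')"
```

```text
[34.3   54.729] slide mm 1.25
```

View pics/t35.png

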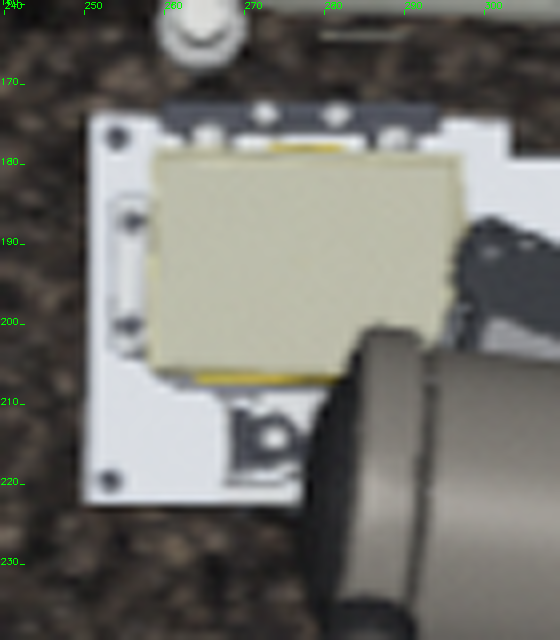

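The slide reads 1.25 mm, which is a light hold. I'll release and back away.

drive_tool(
  targets=[
    [[0,0,0],[-0.1,0,0],-0.2],
    [[0,0,0.1],[0,0,0],0.0],
    [[0,0,0.05],[0,-0.4,0],0.0],
    [[0,0,0],[0,-0.9,0],0.0],
    [[0,0,0],[0,-0.9,0],0.0],
    [[0,0,0],[-0.3,-0.9,-0.6],0.0],
    [[0,0,0],[-0.3,-0.3,-0.9],0.0],
    [[0,0,0],[-0.3,-0.3,-0.9],0.0],
  ],
)

```text
time: 35.45
position: [430.4, -34.2, 167.9]
tcp_rot: [[0.926, -0.014, 0.377], [-0.377, 0.007, 0.926], [-0.015, -1.0, 0.001]]
contact_force: [0.1, -0.1, -0.8]
gripper_width: 45.9
```

```bash
python3 hub.py; python3 -c "
from lev import *
d=cam('top'); crop(d,160,150,370,250,3.8,'t36.png') if 0 else crop(d,160,150,360,250,4,'t36.png')
k=px2w(d,294.1,225.1,74)
crop(d,240,160,310,240,8,'t36b.png')
d=cam('side'); crop(d,190,140,330,290,4,'s36.png')
s=bot.get_state(); print(s['time'],s['contact_force'],s['position'])
"
```

```text
[34.306 54.724] slide mm 1.23
35.6 [-0.04806209  0.56290262 -0.8009322 ] [430.55519557 -34.51224    167.86468796]
```

View pics/t36.png

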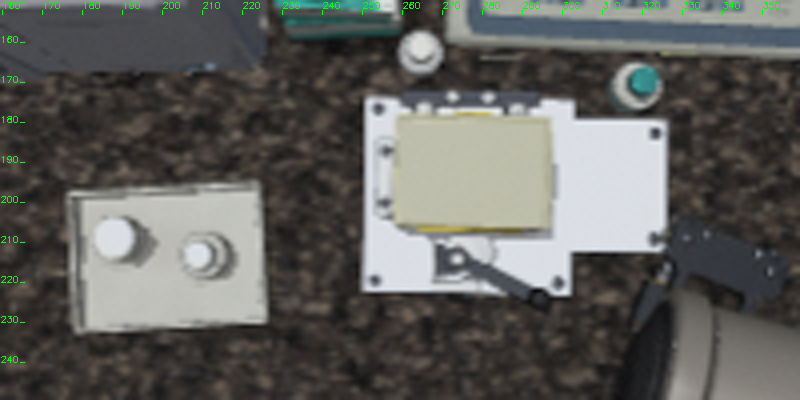

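View pics/s36.png

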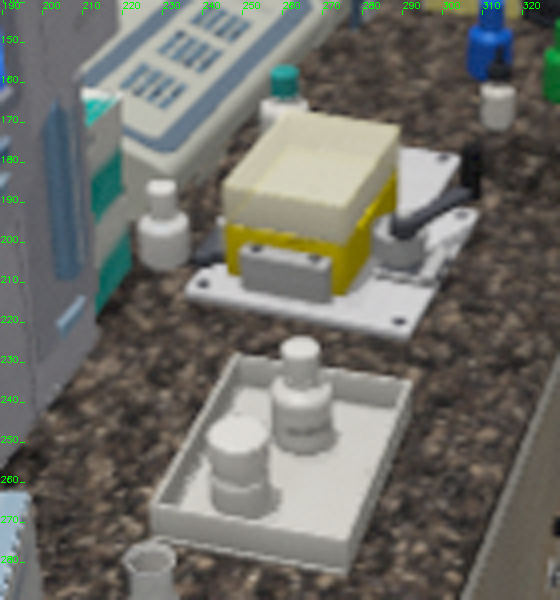

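The vial stands in the tray at top (210,214), the box is home, and the lever holds at a slide of about 1.2 mm with the arm clear. The bystanders are unmoved. I'll hand it in.

```bash
python3 -c "
from workcell import bot
print(bot.close_job())"
```

```text
the job is handed in; nothing more can be done
None
```

The tip box is locked in its nest with a light hold, and I handed the job in at about 35.6 s of the 64 s allowed.

- **Vial:** it stands upright in the free part of the white tray, clear of the pot.
- **Box:** I squared it, steered its latch tab past the first dowel, and pushed it to the stop. I then pushed it square onto the dowels (18–24 N, no further motion). A check push toward the stop met firm resistance at once, so it had not crept back.
- **Lever:** I turned it until the force rose at first touch, then about 0.1 rad further. With the gripper off, tracking the hub in the top camera puts the slide at about 1.2 mm, against 0 before touch. The turn past touch agrees with that.

**Checks that disagreed:**
- **Side camera:** it read 3–5 mm off the top camera, so I relied on the top camera.
- **Fence position:** the top picture gave about 51 mm, but the cam's first touch suggests about 52.5 mm.
- **First grip on the knob:** it slipped off and shifted the lever slightly while it was still open, so I turned it by caging the knob loosely instead.
- **Dowel contact:** I judged it from the push force and the box being square; the gap itself is too fine for the pictures to show.

In the last pictures the bystanders in view stood where they were at the start.

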